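# Complete and stack the oil totes, nest the empty ones

## Task

Put the oil bottles and their stack-and-nest totes away in two piles: nest the empty tote that is stacked on the lower tote right down into the other empty tote, stand the odd bottle from the bench upright in the lower tote beside the one there, and stack the full tote with its two bottles on top of the lower tote, so that it presses on no bottle. A tote nests when the yellow ends lie the same way and stacks when they lie at opposite ends, so turn it as needed and let it seat fully. Leave the two bottom totes where they stand, keep every bottle upright and do not disturb the other things on the bench.

Things in the scene. Friction and masses are not known exactly. Their poses are not given: they have to be found in the camera images.
- stack_base_mid (a point): LOWER TOTE: under the stacked empty one at the start, one white bottle in it by the yellow end; stays put; lies roughly crosswise (along world y, within 0.4 rad). Point: on its centre line, 47 mm above its underside; x along it to the YELLOW end, y across, z up. All four totes are alike: light grey, open-topped, 190 x 72 x 94 mm over all, about 0.25 kg, walls and floor 3 mm.
- stack_top_mid (a point): EMPTY TOTE stacked on the lower tote at the start, turned half a turn to it. Point: on its centre line, 47 mm above its underside; x along it to the YELLOW end, y across, z up. Grip from above across its flat 66 mm sides (clear for x -22 to 22 mm, 7 to 47 mm above this point), within some 20 mm of the rim (rim 47 mm above this point), as lower down the tote it nests in is in the fingers' way.
- nest_base_mid (a point): EMPTY TOTE alone on the bench, any way round; stays put. Point: on its centre line, 47 mm above its underside; x along it to the YELLOW end, y across, z up. Sections (heights from underside, mm): lower body 0 to 45, 158 x 56 outside, foot bevelled; step 45 to 48; upper body 45 to 94, 170 x 66 outside, 164 x 60 inside; 10 mm lips at both ends near the rim (x 85 to 95), one yellow like its end wall.
- bottle_tote_mid (a point): FULL TOTE alone on the bench, any way round, two white bottles standing in it; goes onto the lower tote. Point: on its centre line, 47 mm above its underside; x along it to the YELLOW end, y across, z up. Grip it like the empty one.
- top_stud (a point): one of four round studs at the foot of the stacked EMPTY tote: 14 mm diameter, lowest line 4 mm above the underside, standing out of the 56 mm lower body to 35 mm from the centre line, at x = +58 and x = -32 mm on both sides. Point: outer face centre of the stud at x +58, y +. The other totes have the same.
- nest_slot (a point): deep slot in the long wall of the lone EMPTY tote: 20 mm wide, open at the top, bottom 54 mm above the underside; one at x = +58 and one at x = -32 mm on each side. Point: bottom centre of the slot at x +58, y +. With yellow ends the SAME way the studs run down the slots: it NESTS, its underside 50 mm above the lower one's. Play 2 mm across, 3 mm along, each way.
- stack_saddle (a point): shallow saddle in the rim of the LOWER tote: 20 mm wide, 4 mm deep, bottom 90 mm above the underside; at x = -58 and x = +32 mm on each side. Point: bottom centre of the one at x -58, y +. With yellow ends OPPOSITE the studs rest in the saddles: it STACKS, underside 86 mm above the lower one's, 5 mm clear of the bottles. Same play as nesting.
- oil_low: white dropper bottle with green label and white cap, 33 mm diameter, 78 mm high, 34 g, standing loose on the floor of the lower tote, towards its yellow end. Origin: centre of its underside; z up
- oil_a: white dropper bottle with green label and white cap, 33 mm diameter, 78 mm high, 34 g, standing loose on the floor of the full tote, towards its yellow end. Origin: centre of its underside; z up
- oil_b: white dropper bottle with green label and white cap, 33 mm diameter, 78 mm high, 34 g, standing loose on the floor of the full tote, towards its grey end. Origin: centre of its underside; z up
- oil_spare_mid (a point): white dropper bottle with green label and white cap, 33 mm diameter, 78 mm high, 34 g, standing on the open bench behind the totes; it goes into the free grey end of the lower tote. Its body is 33 mm up to 64 mm high, then a 20 mm cap. Point: on its axis, half-way up (39 mm); z up. The well it goes into is 50 mm wide and reaches 76 mm from the tote's centre each way, floor 3 mm above the underside.
- cup_red: Bystander: specimen cup with red lid, 59 mm diameter, height 72 mm, loose on the bench. Origin: centre of its underside
- cup_yellow: Bystander: specimen cup with yellow lid, 59 mm diameter, height 72 mm, loose on the bench. Origin: centre of its underside
- amber_bottle: Bystander: amber reagent bottle with blue cap, 62 mm diameter, height 139 mm, loose on the bench. Origin: centre of its underside
- stain_bottle: Bystander: amber dropper bottle with black cap, 37 mm diameter, height 88 mm, loose on the bench. Origin: centre of its underside
- tape_roll: Bystander: roll of tan tape lying flat, 98 x 96 x 25 mm, loose on the bench. Origin: centre of its underside
- timer: Bystander: white bench timer, 62 x 66 x 23 mm, loose on the bench. Origin: centre of its underside

How it is judged:
At the end, for the whole second after the job is handed in: Empty tote nested in the lone empty one (50 mm up), full tote stacked turned on the lower one (86 mm), -4/+5 mm, within 7 mm along, 6 across, 0.1 rad, level. Bottom totes within 35 mm of their start. Spare bottle and the one there upright (0.2 rad) in the lower tote, two in the full one (z of stack_top_mid in the frame of nest_base_mid between 0.046 and 0.055 m and x of stack_top_mid in the frame of nest_base_mid between -0.007 and 0.007 m and y of stack_top_mid in the frame of nest_base_mid between -0.006 and 0.006 m and angle between the x axis of stack_top_mid and the x axis of nest_base_mid, either way round below 0.1 rad and angle between each of stack_top_mid, bottle_tote_mid, stack_base_mid, nest_base_mid's own z axis and vertical below 0.06 rad and z of bottle_tote_mid in the frame of stack_base_mid between 0.082 and 0.091 m and x of bottle_tote_mid in the frame of stack_base_mid between -0.007 and 0.007 m and y of bottle_tote_mid in the frame of stack_base_mid between -0.006 and 0.006 m and angle between the x axis of bottle_tote_mid and the x axis of stack_base_mid, either way round below 0.1 rad and x of oil_low in the frame of stack_base_mid between -0.08 and 0.08 m and y of oil_low in the frame of stack_base_mid between -0.03 and 0.03 m and z of oil_low in the frame of stack_base_mid between -0.05 and -0.035 m and angle between each of oil_low, oil_spare_mid, oil_a, oil_b's own z axis and vertical below 0.2 rad and x of oil_spare_mid in the frame of stack_base_mid between -0.08 and 0.08 m and y of oil_spare_mid in the frame of stack_base_mid between -0.03 and 0.03 m and z of oil_spare_mid in the frame of stack_base_mid between -0.011 and 0.004 m and x of oil_a in the frame of bottle_tote_mid between -0.08 and 0.08 m and y of oil_a in the frame of bottle_tote_mid between -0.03 and 0.03 m and z of oil_a in the frame of bottle_tote_mid between -0.05 and -0.035 m and x of oil_b in the frame of bottle_tote_mid between -0.08 and 0.08 m and y of oil_b in the frame of bottle_tote_mid between -0.03 and 0.03 m and z of oil_b in the frame of bottle_tote_mid between -0.05 and -0.035 m and distance of each of stack_base_mid, nest_base_mid from where it was at the start of the episode below 0.035 m and height (world z) of stack_base_mid between 0.043 and 0.051 m and height (world z) of nest_base_mid between 0.043 and 0.051 m); the robot touches nothing.
It fails at once if a bottle topples (angle between any of oil_low, oil_spare_mid, oil_a, oil_b's own z axis and vertical above 0.6 rad).
It fails at once if a tote presses on a bottle in the lower tote (more than 4 N) (contact force between oil_low and stack_top above 4 N or contact force between any of oil_low, oil_spare and bottle_tote above 4 N).
It fails at once if one of the other things on the bench is moved more than 30 mm or tipped (distance of any of cup_red, cup_yellow, amber_bottle, stain_bottle, tape_roll, timer from where it was at the start of the episode above 0.03 m or angle between any of cup_red, cup_yellow, amber_bottle, stain_bottle, tape_roll, timer's own z axis and vertical above 0.5 rad).
It also fails if it takes over 72 s, if anything falls off the work surface, if the arm or the gripper's body presses on something with over 40 N, if the wrist force passes 120 N, or if a joint passes its speed limit or range.

## Robot

A 7-joint arm with a two-finger parallel gripper is mounted at the origin on a cart in front of the work surface, level with it; the furniture and walls round the work are solid. World frame = base frame: x ahead of the robot, y to its left, z up, the work surface at z = 0. Lengths are in m, angles in rad, forces in N, time in s.
With the tool pointing down it reaches from about 0.425 to 0.975 m from the base axis. Payload 16.7 kg.
Tool frame: the origin (TCP) lies midway between the tips of the shut fingers; the grasp point (between the pads) lies 19 mm behind it (manip.pinch_z is the distance from the TCP to the grasp point, in m); z points along the fingers, y is the line along which they close (so a half turn about z gives the same grasp; the last joint's range is limited). The gripper opens to 85 mm and grips with 20 to 120 N. Pads are 22 mm wide; open, the fingers measure 114 mm over their backs; the gripper's body (76 mm by 85 mm) begins 54 mm behind the grasp point. The pads swing forward as they close: fully open they stand 13 mm farther back than shut.
Start: joints at [0.985, 0.426, 0.074, 1.606, -0.034, 1.111, -0.067], TCP at [0.286, -0.612, 0.231] pointing down, gripper open.
Joint ranges: [-2.85, 2.85], [-0.5, 2.14], [-1.23, 1.37], [0.21, 2.46], [-1.02, 4.16], [0.16, 2.05], [-2.73, 2.73]. Speed limits (rad/s): [1.89, 1.89, 2.39, 2.39, 3.01, 3.01, 3.01].

## Interface

Orientations are given as a unit quaternion [w, x, y, z].
In Python, from plant import manip gives the robot as it stands.
- The arm moves only by the tool servo_tool, never from a script. Its argument "steps" is a list that holds one entry, the list of rows, each a list of 7 numbers: the shift along the tool's x, y, z in m, then the turn, a rotation vector about the tool's x, y, z in degrees, then the opening, from -1 (shut) to 1 (fully open). A call has 1 to 10 rows; each row shifts and turns the commanded pose from where the row before left it, along the tool's axes as they then stand; what a row does not reach is not made up. A row lasts 1/8 s, in which the tool goes at most 62.5 mm and 10.7 degrees, less where a joint would pass 70% of its speed; a pose out of reach is approached as far as the arm can. A call is refused whole if a number of a shift passes 0.0625 or a number of a turn 10.7, either way. A call with a gripper value outside its range is refused whole. The fingers move at their own pace and stop on an object; "force" is the grip in N (left out, the last holds). Time passes only in rows, so rows that do not move let the fingers close. It gives the time, the measured TCP pose, the force, the opening and the grip force at its end, in the units of the state.
- manip.observe(): the state, without advancing time (a new reading comes with each control period).
- manip.read_camera(name): name is "scene" or "top"; returns the picture (480x640x3 uint8, red, green, blue); there is no depth.
- manip.camera_params(name): a dict with "fx", "fy", "cx", "cy" (pixels), "position" and "attitude" of the camera in the world. Camera axes: x right, y down, z forward; pixel columns grow to the right and rows downward; lengths in m; the calibration is good to about 2 mm. A picture is of the moment at which its call begins. camera_params takes no time and is no camera call.
- manip.sign_off(): hands the job in; it is judged then, once.
Trained networks look in the newest picture that a camera, given by its name, has taken for a name from the list of things; names that differ only in an ending like _2 or _b are one class to them, and where a whole thing is asked for, a point or a joint stands for the part that bears it (a point fixed in the world has none). Each returns a list of dicts, best first, with "conf" (0 to 1); they miss things now and then, are a little off and sometimes report something else, mostly with a low value. They report only what shows in the picture. A call takes as long as a camera call.
- manip.boxes_of(label, camera): "bbox" ([left, top, right, bottom] in pixels, round what is visible of it).
The state is a dict: "time": time; "joint_positions": joint angles; "qd": joint speeds; "joint_torque": joint torques, N m; "position": TCP position; "ee_rot": TCP orientation; "contact_force": force on the tool from outside, world axes, zero at the start; "wrist_torque": the same for the moment, N m; "grip_width": finger opening in m; "finger_force": force on a finger pad.
Only numpy, scipy, OpenCV 4.12 (cv2) and the standard library are available. Lean on these libraries where they do the work, as an engineer would, in place of code of your own. Each camera call takes 0.05 s, during which the arm holds its last target. There are 200 camera calls.

## Working session

There is one attempt and no reset: what is moved stays moved. The work goes in short steps, Python scripts to look and compute and a tool call to move; the robot and the scene stay as the last step left them, time stands still between calls to the robot, and variables do not carry over. Pictures are saved under pics/ and viewed, at most 10 in all, crops included, and the job is handed in when it is done.

Besides the shell and the picture viewer there is one more tool, called after ">>>" as name(argument=value, ...) on one line, values as JSON. servo_tool: Moves the arm, as the interface text tells. Its arguments: {"type":"object","properties":{"steps":{"type":"array","items":{"type":"array","items":{"type":"array","items":{"type":"number"}}}},"force":{"type":"number"}},"required":["steps"]}

```bash
mkdir -p pics; ls
python3 - <<'E'
from plant import manip
import cv2,numpy as np
o=manip.observe();print({k:np.round(v,3).tolist() for k,v in o.items()}, manip.pinch_z)
for n in("scene","top"):
    im=manip.read_camera(n);cv2.imwrite(f"pics/{n}0.png",im[:,:,::-1]);print(n,manip.camera_params(n))
    for l in ["stack_base_mid","stack_top_mid","nest_base_mid","bottle_tote_mid","oil_spare_mid","oil_a","nest_slot"]:
        print(l,[(np.round(d["bbox"]).tolist(),round(d["conf"],2)) for d in manip.boxes_of(l,n)][:5])
E
```

```text
pics
{'time': 0.0, 'joint_positions': [0.985, 0.427, 0.074, 1.607, -0.034, 1.111, -0.067], 'qd': [-0.001, -0.001, 0.001, -0.0, 0.001, -0.001, 0.001], 'joint_torque': [-0.001, -94.985, 3.76, -46.352, 0.019, 0.01, 0.0], 'position': [0.285, -0.611, 0.231], 'ee_rot': [-0.001, 0.976, 0.217, -0.0], 'contact_force': [-0.235, 0.07, -0.185], 'wrist_torque': [0.013, -0.036, 0.044], 'finger_force': 0.0, 'grip_width': 0.086} 0.0187
scene {'fx': 572.3685181500633, 'fy': 572.3685181500633, 'cx': 320.6086401313829, 'cy': 227.5817175983911, 'position': array([-0.40037342,  0.7127927 ,  0.84706542]), 'attitude': array([ 0.22653229, -0.39234087,  0.77823763, -0.43485395])}
stack_base_mid [([408.0, 198.0, 476.0, 251.0], 0.86), ([325.0, 224.0, 381.0, 301.0], 0.26)]
stack_top_mid [([416.0, 162.0, 480.0, 223.0], 0.75), ([233.0, 236.0, 259.0, 276.0], 0.7)]
nest_base_mid [([181.0, 259.0, 239.0, 341.0], 0.56)]
bottle_tote_mid [([322.0, 224.0, 382.0, 300.0], 0.65)]
oil_spare_mid [([342.0, 202.0, 353.0, 229.0], 0.76)]
oil_a [([360.0, 261.0, 363.0, 268.0], 0.61)]
nest_slot [([179.0, 260.0, 238.0, 343.0], 0.6)]
top {'fx': 527.2892591836169, 'fy': 527.2892591836169, 'cx': 313.0676853616806, 'cy': 239.379784301079, 'position': array([0.37094671, 0.01726652, 1.37619896]), 'attitude': array([ 0.04572202, -0.69566458,  0.71427789, -0.06137897])}
stack_base_mid [([407.0, 259.0, 419.0, 287.0], 0.6)]
stack_top_mid [([412.0, 251.0, 494.0, 282.0], 0.58)]
nest_base_mid [([139.0, 214.0, 212.0, 280.0], 0.75), ([302.0, 234.0, 338.0, 316.0], 0.63)]
bottle_tote_mid [([300.0, 233.0, 336.0, 315.0], 0.7)]
oil_spare_mid [([364.0, 186.0, 382.0, 206.0], 0.56)]
oil_a [([308.0, 285.0, 324.0, 296.0], 0.69), ([312.0, 257.0, 320.0, 272.0], 0.56)]
nest_slot [([140.0, 216.0, 216.0, 280.0], 0.64), ([414.0, 250.0, 496.0, 284.0], 0.45)]
```

View pics/top0.png

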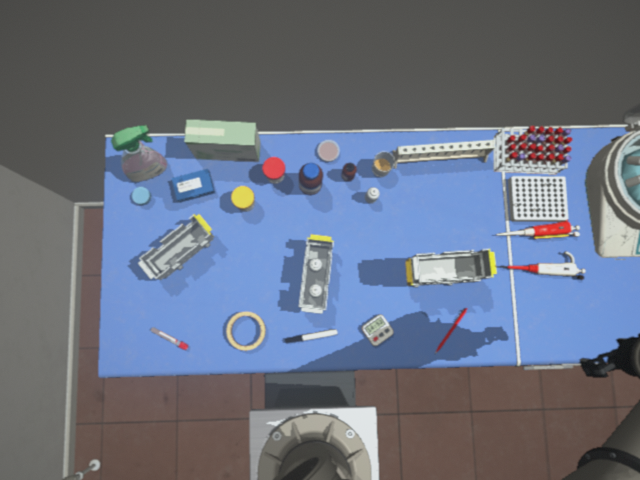

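View pics/scene0.png

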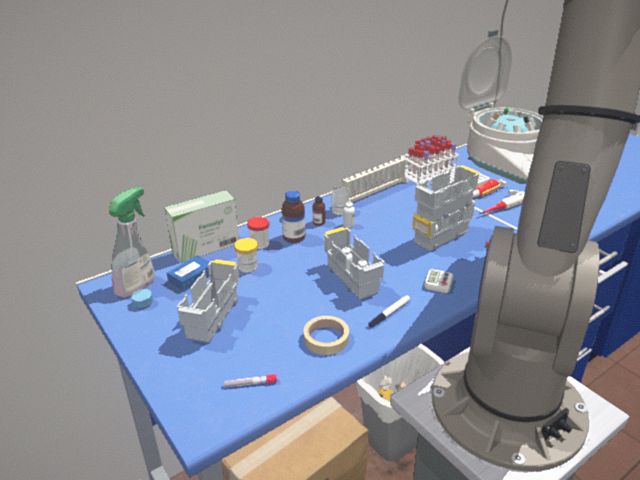

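The top view shows the stacked totes at (450,267): the upper one's yellow end is right at (490,263), the lower one's left at (409,270). The lone tote is at (176,247) with its yellow end upper right, the full tote at (317,274) with yellow up, and the spare bottle at (373,195). Next I'll zoom in to check the details.

Run:
```python
import cv2,numpy as np
t=cv2.imread("pics/top0.png");s=cv2.imread("pics/scene0.png")
def c(im,x,y):return cv2.resize(im[y:y+100,x:x+100],None,fx=2.66,fy=2.66*1.0,interpolation=cv2.INTER_CUBIC)
r1=np.hstack([c(t,125,197),c(t,265,225),c(t,402,215)])
r2=np.hstack([c(s,160,248),c(s,305,215),c(s,395,155)])
m=np.vstack([r1,r2]);print(m.shape);cv2.imwrite("pics/m0.png",m)
```

```text
(532, 798, 3)
```

View pics/m0.png

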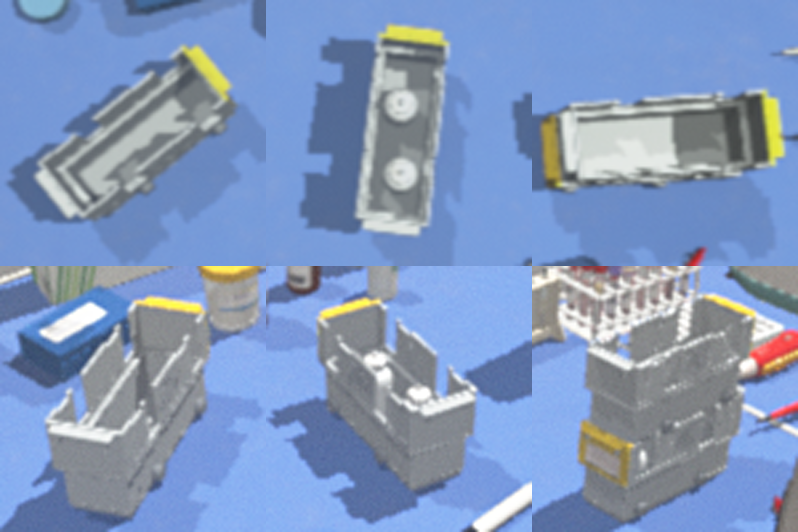

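The zoom confirms which way each tote lies and shows two bottles standing in the full one. Now I'll fit the tote silhouettes in both cameras.

```bash
cat > h.py <<'E'
import cv2,numpy as np
from scipy.spatial.transform import Rotation as R
from scipy.optimize import minimize
from plant import manip
def cam(n):
    p=manip.camera_params(n);q=p["attitude"]
    return p,R.from_quat([q[1],q[2],q[3],q[0]]).as_matrix()
def proj(n,X):
    p,A=cam(n);c=(np.asarray(X)-p["position"])@A
    return np.c_[p["fx"]*c[:,0]/c[:,2]+p["cx"],p["fy"]*c[:,1]/c[:,2]+p["cy"]]
def ray(n,u,v,z):
    p,A=cam(n);d=A@[(u-p["cx"])/p["fx"],(v-p["cy"])/p["fy"],1]
    return p["position"]+d*(z-p["position"][2])/d[2]
def box(x0,x1,y0,y1,z0,z1):return np.array([[x,y,z] for x in(x0,x1) for y in(y0,y1) for z in(z0,z1)],float)/1e3
P=[box(-79,79,-28,28,0,45),box(-85,85,-33,33,45,54),box(85,95,-36,36,84,94),box(-95,-85,-36,36,84,94)]
P+=[box(a,b,-33,33,54,94) for a,b in((82,85),(-85,-82))]
for s in(-1,1):
    y=sorted((s*30,s*33))
    P+=[box(a,b,*y,54,90) for a,b in((-85,-42),(-22,48),(68,85))]
    P+=[box(a,b,*y,90,94) for a,b in((-85,-68),(-48,-42),(-22,22),(42,48),(68,85))]
    P+=[box(a-7,a+7,*sorted((s*28,s*35)),4,18) for a in(58,-32)]
def put(pose,z=0.,pieces=P):
    x,y,w=pose;c,s=np.cos(w),np.sin(w);M=np.array([[c,s,0],[-s,c,0],[0,0,1]])
    return [q@M+[x,y,z] for q in pieces]
S=8
def sil(n,pieces,win):
    x0,y0,w,h=win;m=np.zeros((h*S,w*S),np.uint8)
    for q in pieces:
        uv=(proj(n,q)-[x0,y0]+.5)*S-.5
        cv2.fillConvexPoly(m,cv2.convexHull(np.round(uv*16).astype(np.int32)),255,shift=4)
    return cv2.resize(m,(w,h),interpolation=cv2.INTER_AREA)/255.
def alpha(im,win):
    x0,y0,w,h=win;a=im[y0:y0+h,x0:x0+w].astype(float)   # BGR
    return 1-np.clip((a[...,0]-a[...,2])/(a[...,0]+1)/.5,0,1)
def fit(views,build,p0):
    """views: list of (cam,img,win); build(p)->pieces"""
    A=[cv2.GaussianBlur(alpha(im,w),(0,0),.8) for _,im,w in views]
    def cost(p):
        q=build(p);return sum(np.mean(np.abs(cv2.GaussianBlur(sil(n,q,w),(0,0),.8)-a))for (n,_,w),a in zip(views,A))
    p0=np.array(p0,float);sx=np.vstack([p0]+[p0+np.eye(len(p0))[i]*(.012 if i!=2 else .08) for i in range(len(p0))])
    r=minimize(cost,p0,method="Nelder-Mead",options=dict(initial_simplex=sx,xatol=2e-4,fatol=1e-6,maxiter=300))
    r=minimize(cost,r.x,method="Nelder-Mead",options=dict(initial_simplex=r.x+(sx-p0)*.3,xatol=1e-4,fatol=1e-7,maxiter=300))
    return r.x,r.fun
E
cat > f.py <<'E'
from h import *
im={n:cv2.imread(f"pics/{n}0.png") for n in("top","scene")}
g=lambda n,u,v,z:ray(n,u,v,z)[:2]
def init(a,b,z):   # yellow end px, grey end px
    A,B=g("top",*a,z),g("top",*b,z);d=A-B;return [*((A+B)/2),np.arctan2(d[1],d[0])]
W={"nest":((134,208,84,78),(174,250,70,98)),"full":((292,228,54,94),(318,218,70,84))}
I={"nest":init((205,224),(147,269),.09),"full":init((320,239),(312,311),.09)}
for k in W:
    for vs in (["top"],["scene"],["top","scene"]):
        v=[(n,im[n],W[k][0 if n=="top" else 1]) for n in vs]
        print(k,vs,*np.round(fit(v,lambda p:put(p),I[k]),4))
# stack: lower pose p[:3], upper p[3:6]
p0=init((492,263),(412,270),.18);low=[p0[0],p0[1],p0[2]+np.pi]
def b(p):return put(p[:3])+put((p[3],p[4],p[5]-0+np.pi),.086)
for vs in (["top"],["scene"],["top","scene"]):
    v=[(n,im[n],(402,240,96,52) if n=="top" else (400,160,90,95)) for n in vs]
    bb=lambda p:put(p)+put((p[0],p[1],p[2]+np.pi),.086)
    print("stack",vs,*np.round(fit(v,bb,low),4))
    r,f=fit(v,lambda p:put(p[:3])+put((p[0]+p[3],p[1]+p[4],p[2]+p[5]+np.pi),.086),low+[0,0,0]);print(np.round(r,4),f)
for n,u,v in(("top",373,195),):print("spare",ray(n,u,v,.078))
print("bottle scene", [ray("scene",347.5,v,z) for v,z in((205,.078),(227,0))])
E
python3 f.py
```

```text
Traceback (most recent call last):
  File "f.py", line 11, in <module>
    print(k,vs,*np.round(fit(v,lambda p:put(p),I[k]),4))
                         ~~~^^^^^^^^^^^^^^^^^^^^^^^^
  File "h.py", line 42, in fit
    r=minimize(cost,r.x,method="Nelder-Mead",options=dict(initial_simplex=r.x+(sx-p0)*.3,xatol=1e-4,fatol=1e-7,maxiter=300))
  File "h.py", line 39, in cost
    q=build(p);return sum(np.mean(np.abs(cv2.GaussianBlur(sil(n,q,w),(0,0),.8)-a))for (n,_,w),a in zip(views,A))
                      ~~~^^^^^^^^^^^^^^^^^^^^^^^^^^^^^^^^^^^^^^^^^^^^^^^^^^^^^^^^^^^^^^^^^^^^^^^^^^^^^^^^^^^^^^^
  File "h.py", line 39, in <genexpr>
    q=build(p);return sum(np.mean(np.abs(cv2.GaussianBlur(sil(n,q,w),(0,0),.8)-a))for (n,_,w),a in zip(views,A))
                                                          ~~~^^^^^^^
  File "h.py", line 29, in sil
    uv=(proj(n,q)-[x0,y0]+.5)*S-.5
        ~~~~^^^^^
  File "h.py", line 9, in proj
    p,A=cam(n);c=(np.asarray(X)-p["position"])@A
        ~~~^^^
  File "h.py", line 6, in cam
    p=manip.camera_params(n);q=p["attitude"]
ValueError: time passes only in moves, steps and waits
```

```bash
sed -i 's/^def cam(n):/from functools import cache\n@cache\ndef cam(n):/' h.py
sed -i 's/print(k,vs,\*np.round(fit(v,lambda p:put(p),I\[k\]),4))/r,f=fit(v,lambda p:put(p),I[k]);print(k,vs,np.round(r,4),round(f,4))/; s/print("stack",vs,\*np.round(fit(v,bb,low),4))/r,f=fit(v,bb,low);print("stack",vs,np.round(r,4),round(f,4))/' f.py
time python3 f.py
```

```text
nest ['top'] [ 0.5606  0.3255 -0.8928] 0.1228
nest ['scene'] [ 0.5647  0.3247 -0.896 ] 0.1855
nest ['top', 'scene'] [ 0.5625  0.3253 -0.8938] 0.3147
full ['top'] [ 0.4843 -0.0183 -0.1488] 0.1209
full ['scene'] [ 0.4894 -0.0211 -0.1535] 0.1536
full ['top', 'scene'] [ 0.4858 -0.0189 -0.1508] 0.2855
stack ['top'] [ 0.4859 -0.3346  1.6126] 0.0767
[ 4.8610e-01 -3.3390e-01  1.6083e+00 -2.0000e-04 -1.2000e-03  1.0900e-02] 0.0751798608888756
stack ['scene'] [ 0.4922 -0.3393  1.6017] 0.2544
[ 0.4926 -0.3385  1.5995  0.0509 -0.055  -0.6933] 0.20045245208956264
stack ['top', 'scene'] [ 0.4863 -0.3348  1.6114] 0.3426
[ 4.8680e-01 -3.3400e-01  1.6116e+00 -8.0000e-04 -1.3000e-03  5.4000e-03] 0.34090392824399757
spare [ 0.67868418 -0.16911392  0.078     ]
bottle scene [array([ 0.6795686 , -0.15664729,  0.078     ]), array([ 0.68783409, -0.1644991 ,  0.        ])]
real	0m26.002s
user	0m25.945s
sys	0m0.192s
```

```bash
cat > go.py <<'E'
import sys,numpy as np
from scipy.spatial.transform import Rotation as R
from plant import manip
def pose():
    o=manip.observe();q=o["ee_rot"];return o,np.array(o["position"]),R.from_quat([q[1],q[2],q[3],q[0]])
def plan(tx,ty,tz,yaw,n,g):
    """rows to bring TCP to (tx,ty,tz), tool y at yaw (rad), pointing down"""
    o,p,r=pose();T=R.from_matrix(np.array([[np.sin(yaw),-np.cos(yaw),0],[np.cos(yaw),np.sin(yaw),0],[0,0,-1]]).T)
    # columns: x=(sin,-cos,0), y=(cos,sin,0), z=-1
    T=R.from_matrix(np.c_[[np.sin(yaw),-np.cos(yaw),0],[np.cos(yaw),np.sin(yaw),0],[0,0,-1]])
    tot=(r.inv()*T).as_rotvec(degrees=True);w=np.round(tot/n,1);rows=[]
    for i in range(n):
        d=r.inv().apply((np.array([tx,ty,tz])-p)/(n-i));d=np.round(d,4);rows.append([*map(float,d),*map(float,w),g])
        p=p+r.apply(d);r=r*R.from_rotvec(w,degrees=True)
    print("now",np.round(o["position"],4),"t",round(o["time"],2),"q",np.round(o["joint_positions"],2),"yawy",round(float(np.arctan2(*pose()[2].as_matrix()[1::-1,1])),4),"grip",np.round(o["grip_width"],4))
    print("end",np.round(p,4));print(rows)
if __name__=="__main__":
    a=list(map(float,sys.argv[1:]));plan(*a[:4],int(a[4]),a[5])
E
python3 go.py .488 -.336 .205 .041 9 1
```

```text
Traceback (most recent call last):
  File "go.py", line 18, in <module>
    a=list(map(float,sys.argv[1:]));plan(*a[:4],int(a[4]),a[5])
                                    ~~~~^^^^^^^^^^^^^^^^^^^^^^^
  File "go.py", line 8, in plan
    o,p,r=pose();T=R.from_matrix(np.array([[np.sin(yaw),-np.cos(yaw),0],[np.cos(yaw),np.sin(yaw),0],[0,0,-1]]).T)
                   ~~~~~~~~~~~~~^^^^^^^^^^^^^^^^^^^^^^^^^^^^^^^^^^^^^^^^^^^^^^^^^^^^^^^^^^^^^^^^^^^^^^^^^^^^^^^^^
  File "scipy/spatial/transform/_rotation.pyx", line 1143, in scipy.spatial.transform._rotation.Rotation.from_matrix
ValueError: Non-positive determinant (left-handed or null coordinate frame) in rotation matrix 0: [[ 0.04098851  0.99915962  0.        ]
 [-0.99915962  0.04098851  0.        ]
 [ 0.          0.         -1.        ]].
```

```bash
sed -i '/o,p,r=pose()/s/;T=R.*$//; s/\[np.sin(yaw),-np.cos(yaw),0\],/[-np.sin(yaw),np.cos(yaw),0],/; /# columns/d' go.py
python3 go.py .488 -.336 .205 .041 9 1
```

```text
now [ 0.2855 -0.6116  0.2313] t 0.8 q [ 0.98  0.43  0.07  1.61 -0.03  1.11 -0.07] yawy -1.1341 grip 0.0857
end [ 0.488 -0.336  0.205]
[[0.0333, -0.0182, 0.0029, 0.0, -0.0, -7.5, 1.0], [0.0354, -0.0137, 0.0029, 0.0, -0.0, -7.5, 1.0], [0.0369, -0.009, 0.0029, 0.0, -0.0, -7.5, 1.0], [0.0378, -0.0041, 0.0029, 0.0, -0.0, -7.5, 1.0], [0.038, 0.0009, 0.0029, 0.0, -0.0, -7.5, 1.0], [0.0376, 0.0058, 0.003, 0.0, -0.0, -7.5, 1.0], [0.0365, 0.0107, 0.0029, 0.0, -0.0, -7.5, 1.0], [0.0348, 0.0154, 0.003, 0.0, -0.0, -7.5, 1.0], [0.0324, 0.0197, 0.0029, 0.0, -0.0, -7.5, 1.0]]
```

>>> servo_tool(steps=[[[0.033,-0.018,0.003,0,0,-7.5,1],[0.035,-0.014,0.003,0,0,-7.5,1],[0.037,-0.009,0.003,0,0,-7.5,1],[0.038,-0.004,0.003,0,0,-7.5,1],[0.038,0.001,0.003,0,0,-7.5,1],[0.038,0.006,0.003,0,0,-7.5,1],[0.037,0.011,0.003,0,0,-7.5,1],[0.035,0.015,0.003,0,0,-7.5,1],[0.032,0.02,0.003,0,0,-7.5,1],[0,0,0,0,0,0,1]]], force=40)

```text
time: 2.05
position: [0.4902, -0.3329, 0.2043]
ee_rot: [-0.0, 0.689, 0.725, 0.001]
contact_force: [1.1, -0.3, -0.2]
grip_width: 0.0859
finger_force: 0.0
```

```bash
python3 go.py .488 -.336 .148 .041 4 1
python3 - <<'E'
from h import *
for n in("scene","top"):
    im=manip.read_camera(n)[:,:,::-1];cv2.imwrite(f"pics/{n}1.png",im)
t=cv2.imread("pics/top1.png")[200:320,380:520];s=cv2.imread("pics/scene1.png")[120:260,370:510]
cv2.imwrite("pics/m1.png",np.hstack([cv2.resize(t,(400,343),interpolation=3),cv2.resize(s,(343,343),interpolation=3)]))
E
```

```text
now [ 0.4902 -0.3329  0.2043] t 2.05 q [ 0.71  0.33 -0.28  1.81  0.1   1.01  0.44] yawy 0.05 grip 0.0859
end [ 0.488 -0.336  0.148]
[[-0.0008, -0.0006, 0.0141, 0.0, -0.0, 0.1, 1.0], [-0.0008, -0.0006, 0.0141, 0.0, -0.0, 0.1, 1.0], [-0.0007, -0.0006, 0.014, 0.0, -0.0, 0.1, 1.0], [-0.0008, -0.0006, 0.0141, 0.0, -0.0, 0.1, 1.0]]
```

View pics/m1.png

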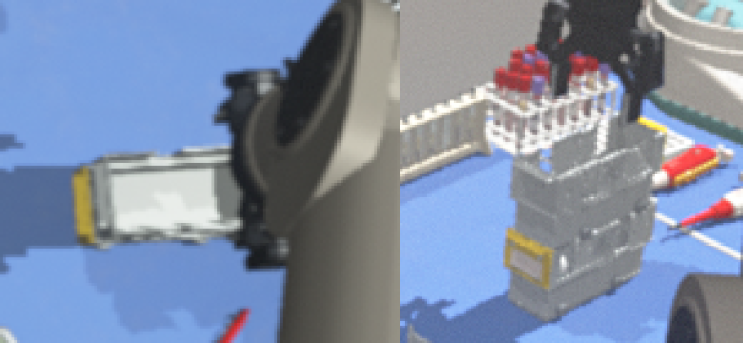

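The top view shows the fingers straddling the stacked tote across its sides (crop 255,165). Next I descend and close.

>>> servo_tool(steps=[[[-0.001,-0.001,0.014,0,0,0.1,1],[-0.001,-0.001,0.014,0,0,0.1,1],[-0.001,0,0.014,0,0,0.1,1],[0,0,0.014,0,0,0.1,1],[0,0,0,0,0,0,0.3],[0,0,0,0,0,0,-1],[0,0,0,0,0,0,-1],[0,0,0,0,0,0,-1]]], force=40)

```text
time: 3.15
position: [0.4865, -0.3388, 0.1486]
ee_rot: [0.0, 0.694, 0.72, 0.0]
contact_force: [0.2, -0.3, -3.2]
grip_width: 0.0654
finger_force: 45.6
```

>>> servo_tool(steps=[[[0,0,-0.015,0,0,0,-1],[0,0,-0.02,0,0,0,-1],[0,0,-0.03,0,0,0,-1],[0,0,-0.03,0,0,0,-1],[0,0,0,0,0,0,-1]]])

```text
time: 3.78
position: [0.4877, -0.3394, 0.2467]
ee_rot: [0.002, 0.694, 0.72, 0.0]
contact_force: [0.3, -0.6, -2.8]
grip_width: 0.0656
finger_force: 45.8
```

```bash
python3 go.py .562 .325 .245 .677 10 -1
```

```text
now [ 0.4877 -0.3394  0.2467] t 3.77 q [ 0.72  0.29 -0.28  1.76  0.09  1.09  0.46] yawy 0.037 grip 0.0656
end [0.562 0.325 0.245]
[[0.0661, 0.0099, 0.0, 0.0, 0.0, -3.7, -1.0], [0.0653, 0.0141, 0.0, 0.0, 0.0, -3.7, -1.0], [0.0643, 0.0183, 0.0, 0.0, 0.0, -3.7, -1.0], [0.063, 0.0224, 0.0, 0.0, 0.0, -3.7, -1.0], [0.0614, 0.0265, 0.0, 0.0, 0.0, -3.7, -1.0], [0.0596, 0.0304, 0.0, 0.0, 0.0, -3.7, -1.0], [0.0575, 0.0341, 0.0001, 0.0, 0.0, -3.7, -1.0], [0.0552, 0.0378, 0.0, 0.0, 0.0, -3.7, -1.0], [0.0526, 0.0412, 0.0001, 0.0, 0.0, -3.7, -1.0], [0.0498, 0.0446, 0.0, 0.0, 0.0, -3.7, -1.0]]
```

```bash
python3 go.py .561 .325 .235 .677 18 -1 | tail -1 | sed 's/\], /],\n/g' | awk -F'[][, ]+' '{print $2,$3,$4,$7}'
```

```text
0.0367 0.0054 0.0006 -2.0
0.0365 0.0067 0.0006 -2.0
0.0363 0.008 0.0006 -2.0
0.036 0.0092 0.0006 -2.0
0.0356 0.0105 0.0006 -2.0
0.0352 0.0117 0.0006 -2.0
0.0348 0.013 0.0006 -2.0
0.0343 0.0142 0.0005 -2.0
0.0338 0.0154 0.0006 -2.0
0.0333 0.0165 0.0005 -2.0
0.0327 0.0177 0.0006 -2.0
0.032 0.0188 0.0005 -2.0
0.0314 0.0199 0.0006 -2.0
0.0306 0.021 0.0005 -2.0
0.0299 0.022 0.0006 -2.0
0.0291 0.0231 0.0005 -2.0
0.0283 0.0241 0.0006 -2.0
0.0274 0.025 0.0005 -2.0
```

>>> servo_tool(steps=[[[0.02,0.003,0,0,0,-1,-1],[0.037,0.006,0,0,0,-2,-1],[0.0365,0.007,0,0,0,-2,-1],[0.036,0.008,0,0,0,-2,-1],[0.036,0.009,0,0,0,-2,-1],[0.0355,0.0105,0,0,0,-2,-1],[0.035,0.012,0,0,0,-2,-1],[0.035,0.013,0,0,0,-2,-1],[0.034,0.014,0,0,0,-2,-1],[0.034,0.0155,0,0,0,-2,-1]]])

```text
time: 5.03
position: [0.5196, 0.0172, 0.2432]
ee_rot: [-0.0, 0.564, 0.826, -0.0]
contact_force: [0.1, 0.2, -3.1]
grip_width: 0.0654
finger_force: 45.6
```

>>> servo_tool(steps=[[[0.0335,0.0165,0,0,0,-2,-1],[0.033,0.0175,0,0,0,-2,-1],[0.032,0.019,0,0,0,-2,-1],[0.0315,0.02,0,0,0,-2,-1],[0.0305,0.021,0,0,0,-2,-1],[0.03,0.022,0,0,0,-2,-1],[0.029,0.023,0,0,0,-2,-1],[0.0285,0.024,0,0,0,-2,-1],[0.015,0.013,0,0,0,-1.5,-1],[0,0,0,0,0,0,-1]]])

```text
time: 6.28
position: [0.5473, 0.3325, 0.2431]
ee_rot: [-0.0, 0.432, 0.902, 0.0]
contact_force: [0.8, -0.4, -2.9]
grip_width: 0.0656
finger_force: 45.7
```

```bash
python3 go.py .561 .325 .215 .677 4 -1
python3 - <<'E'
from h import *
for n in("scene","top"):
    im=manip.read_camera(n)[:,:,::-1];cv2.imwrite(f"pics/{n}2.png",im)
t=cv2.imread("pics/top2.png")[190:300,120:260];s=cv2.imread("pics/scene2.png")[180:360,140:300]
cv2.imwrite("pics/m2.png",np.hstack([cv2.resize(t,(420,330),interpolation=2),cv2.resize(s,(293,330),interpolation=2)]))
E
```

```text
now [0.5473 0.3325 0.2431] t 6.28 q [-0.14  0.44 -0.68  1.64  0.29  1.17 -0.21] yawy 0.6782 grip 0.0656
end [0.561 0.325 0.215]
[[-0.0036, 0.0015, 0.007, -0.0, -0.0, 0.0, -1.0], [-0.0036, 0.0015, 0.007, -0.0, -0.0, 0.0, -1.0], [-0.0036, 0.0015, 0.007, -0.0, -0.0, 0.0, -1.0], [-0.0037, 0.0015, 0.0071, -0.0, -0.0, 0.0, -1.0]]
```

View pics/m2.png

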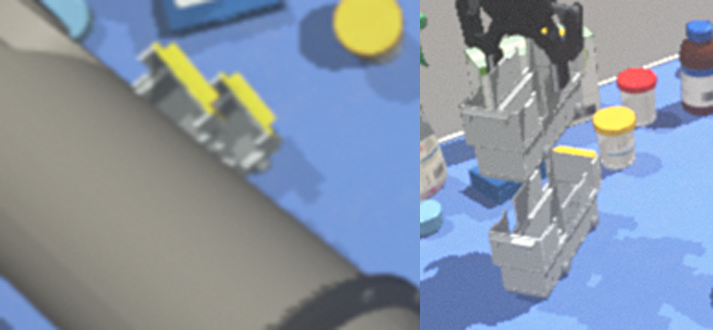

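The scene view shows the held tote squarely above the lone one, with both yellow ends the same way. I'll fit the held tote against the base using only the unoccluded parts.

```bash
cat > held.py <<'E'
from h import *
from scipy.optimize import minimize
def heldfit(n,im,win,keep,base,p0,zu,fixyaw=None):
    x0,y0,w,h=win;K=np.zeros((480,640),np.uint8);cv2.fillPoly(K,[np.array(keep,np.int32)],1);K=K[y0:y0+h,x0:x0+w]>0
    A=cv2.GaussianBlur(alpha(im,win),(0,0),.8)
    def cost(p):return np.mean(np.abs(cv2.GaussianBlur(sil(n,base+put((p[0],p[1],fixyaw if fixyaw is not None else p[2]),zu),win),(0,0),.8)-A)[K])
    p0=np.array(p0[:2] if fixyaw is not None else p0,float);N=len(p0)
    for k in(.01,.003):
        r=minimize(cost,p0,method="Nelder-Mead",options=dict(initial_simplex=np.vstack([p0,p0+np.eye(N)*k]),xatol=1e-4,fatol=1e-7));p0=r.x
    return r.x,r.fun
E
python3 - <<'E'
from held import *
t=cv2.imread("pics/top2.png");s=cv2.imread("pics/scene2.png")
P0=np.array([.5473,.3325]);yaw=-.8926;zu=.2431-.1486+.086
u=np.array([np.cos(yaw),np.sin(yaw)]);v=np.array([-u[1],u[0]])
for nm,im,n,win,keep,bp in(("top",t,"top",(150,202,70,60),[(153,208),(166,202),(205,202),(218,240),(218,262)],(.5606,.3255,-.8928)),
  ("scene",s,"scene",(158,232,72,110),[(158,240),(208,240),(229,262),(229,341),(158,341)],(.5647,.3247,-.896))):
    r,f=heldfit(n,im,win,keep,put(bp),[*P0,yaw],zu,yaw)
    d=r-P0;e=np.array(bp[:2])-r
    print(nm,np.round(r,4),round(f,3),"held-TCP along/across mm",np.round([d@u*1e3,d@v*1e3],1),"need mv along/across",np.round([e@u*1e3,e@v*1e3],1))
E
```

```text
top [0.5456 0.3341] 0.104 held-TCP along/across mm [-2.3 -0.3] need mv along/across [16.1  6.3]
scene [0.5501 0.3356] 0.117 held-TCP along/across mm [-0.7  4.2] need mv along/across [17.7  4.5]
```

>>> servo_tool(steps=[[[-0.0055,0.002,0.015,0,0,0,-1],[-0.0055,0.002,0.015,0,0,0,-1],[-0.0055,0.0017,0.015,0,0,0,-1],[0,0,0.015,0,0,0,-1],[0,0,0.012,0,0,0,-1],[0,0,0,0,0,0,-1]]])

```text
time: 7.12
position: [0.563, 0.3208, 0.1703]
ee_rot: [-0.001, 0.433, 0.901, -0.001]
contact_force: [-0.3, 0.5, -1.4]
grip_width: 0.0653
finger_force: 45.7
```

```bash
python3 go.py .561 .3236 .150 .678 4 -1
python3 - <<'E'
from held import *
for n in("scene","top"):
    im=manip.read_camera(n)[:,:,::-1];cv2.imwrite(f"pics/{n}3.png",im)
o=manip.observe();P0=np.array(o["position"][:2]);yaw=-.8926;zu=o["position"][2]-.0626;print(P0,zu)
t=cv2.imread("pics/top3.png");s=cv2.imread("pics/scene3.png")
u=np.array([np.cos(yaw),np.sin(yaw)]);v=np.array([-u[1],u[0]])
for nm,im,n,win,keep,bp in(("scene",s,"scene",(158,232,78,115),[(158,268),(218,268),(232,282),(232,346),(158,346)],(.5647,.3247,-.896)),):
    r,f=heldfit(n,im,win,keep,put(bp),[*P0,yaw],zu,yaw)
    d=r-P0;e=np.array(bp[:2])-r
    print(nm,np.round(r,4),round(f,3),"held-TCP along/across mm",np.round([d@u*1e3,d@v*1e3],1),"need mv along/across",np.round([e@u*1e3,e@v*1e3],1))
t=t[190:300,120:260];s=s[200:360,140:280]
cv2.imwrite("pics/m3.png",np.hstack([cv2.resize(t,(420,330),interpolation=2),cv2.resize(s,(289,330),interpolation=2)]))
E
```

```text
now [0.563  0.3208 0.1703] t 7.12 q [-0.14  0.52 -0.65  1.69  0.35  1.05 -0.23] yawy 0.6746 grip 0.0653
end [0.5611 0.3236 0.15  ]
[[0.0009, 0.0, 0.0051, -0.0, -0.0, -0.0, -1.0], [0.0008, 0.0001, 0.0051, -0.0, -0.0, -0.0, -1.0], [0.0009, 0.0, 0.005, -0.0, -0.0, -0.0, -1.0], [0.0008, 0.0001, 0.0051, -0.0, -0.0, -0.0, -1.0]]
[0.5636429  0.32125438] 0.10902270381860273
scene [0.5653 0.3235] 0.127 held-TCP along/across mm [-0.7  2.7] need mv along/across [-1.3  0.3]
```

View pics/m3.png

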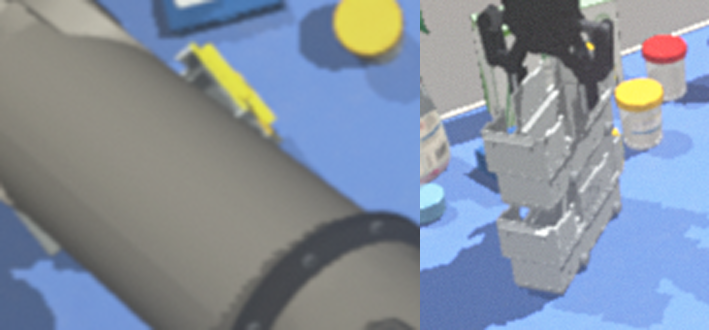

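>>> servo_tool(steps=[[[0.002,0,0.006,0,0,0,-1],[0,0,0.006,0,0,0,-1],[0,0,0.006,0,0,0,-1],[0,0,0.006,0,0,0,-1],[0,0,0.006,0,0,0,-1],[0,0,0,0,0,0,-1]]])

```text
time: 7.98
position: [0.5622, 0.3223, 0.1408]
ee_rot: [-0.0, 0.433, 0.901, -0.0]
contact_force: [0.3, 0.3, -3.4]
grip_width: 0.0659
finger_force: 45.7
```

>>> servo_tool(steps=[[[0,0,0.006,0,0,0,-1],[0,0,0.006,0,0,0,-1],[0,0,0.006,0,0,0,-1],[0,0,0.004,0,0,0,-1],[0,0,0.003,0,0,0,-1],[0,0,0,0,0,0,-1]]])

```text
time: 8.72
position: [0.5623, 0.3225, 0.1162]
ee_rot: [-0.0, 0.433, 0.901, -0.0]
contact_force: [-0.0, 0.0, -2.5]
grip_width: 0.065
finger_force: 45.7
```

>>> servo_tool(steps=[[[0,0,0.002,0,0,0,-1],[0,0,0.0015,0,0,0,-1],[0,0,0,0,0,0,-1],[0,0,0,0,0,0,-0.2],[0,0,0,0,0,0,1],[0,0,0,0,0,0,1],[0,0,0,0,0,0,1],[0,0,-0.03,0,0,0,1],[0,0,-0.04,0,0,0,1],[0,0,-0.04,0,0,0,1]]])

```text
time: 9.98
position: [0.5623, 0.3224, 0.224]
ee_rot: [-0.0, 0.433, 0.901, -0.0]
contact_force: [0.5, -0.2, 0.1]
grip_width: 0.0853
finger_force: 0.0
```

```bash
python3 - <<'E'
from h import *
for n in("scene","top"):
    im=manip.read_camera(n)[:,:,::-1];cv2.imwrite(f"pics/{n}4.png",im)
    for l in("oil_spare_mid","bottle_tote_mid"):print(n,l,[(np.round(d["bbox"],1).tolist(),round(d["conf"],2)) for d in manip.boxes_of(l,n)][:3])
t=cv2.imread("pics/top4.png");s=cv2.imread("pics/scene4.png")
v=[("scene",s,(174,235,70,110))]
b=lambda p:put(p)+put((p[0]+p[3],p[1]+p[4],p[2]+p[5]),.05)
r,f=fit(v,b,[.5647,.3247,-.896,0,0,0]);print(np.round(r,4),f)
t=t[170:320,250:450];s=s[200:360,140:280]
cv2.imwrite("pics/m4.png",np.hstack([cv2.resize(t,(440,330),interpolation=2),cv2.resize(s,(289,330),interpolation=2)]))
E
python3 go.py .679 -.167 .2 .9 12 1
```

```text
scene oil_spare_mid [([341.4, 200.9, 353.1, 228.0], 0.65), ([179.1, 268.1, 240.3, 341.0], 0.59), ([410.4, 190.5, 472.6, 251.8], 0.43)]
scene bottle_tote_mid [([324.7, 225.2, 380.0, 301.1], 0.89)]
top oil_spare_mid [([186.0, 211.0, 208.5, 238.4], 0.66), ([366.4, 186.0, 377.4, 205.3], 0.52)]
top bottle_tote_mid [([301.8, 234.5, 336.8, 313.7], 0.94)]
now [0.5621 0.3221 0.2219] t 10.28 q [-0.13  0.47 -0.67  1.64  0.31  1.14 -0.2 ] yawy 0.674 grip 0.0855
end [ 0.679 -0.167  0.2  ]
[[-0.0379, -0.0178, 0.0018, -0.0, -0.0, -1.1, 1.0], [-0.0376, -0.0186, 0.0018, -0.0, -0.0, -1.1, 1.0], [-0.0372, -0.0193, 0.0019, -0.0, -0.0, -1.1, 1.0], [-0.0368, -0.02, 0.0018, -0.0, -0.0, -1.1, 1.0], [-0.0365, -0.0207, 0.0019, -0.0, -0.0, -1.1, 1.0], [-0.036, -0.0214, 0.0018, -0.0, -0.0, -1.1, 1.0], [-0.0356, -0.022, 0.0019, -0.0, -0.0, -1.1, 1.0], [-0.0352, -0.0227, 0.0018, -0.0, -0.0, -1.1, 1.0], [-0.0348, -0.0234, 0.0019, -0.0, -0.0, -1.1, 1.0], [-0.0343, -0.0241, 0.0018, -0.0, -0.0, -1.1, 1.0], [-0.0338, -0.0247, 0.0019, -0.0, -0.0, -1.1, 1.0], [-0.0334, -0.0254, 0.0018, -0.0, -0.0, -1.1, 1.0]]Traceback (most recent call last):
  File "<stdin>", line 8, in <module>
  File "h.py", line 43, in fit
    r=minimize(cost,p0,method="Nelder-Mead",options=dict(initial_simplex=sx,xatol=2e-4,fatol=1e-6,maxiter=300))
    res = _minimize_neldermead(fun, x0, args, callback, bounds=bounds,
                               **options)
    fsim[k] = func(sim[k])
              ~~~~^^^^^^^^
    fx = function(np.copy(x), *(wrapper_args + args))
  File "h.py", line 41, in cost
    q=build(p);return sum(np.mean(np.abs(cv2.GaussianBlur(sil(n,q,w),(0,0),.8)-a))for (n,_,w),a in zip(views,A))
  File "<stdin>", line 7, in <lambda>
  File "h.py", line 25, in put
    x,y,w=pose;c,s=np.cos(w),np.sin(w);M=np.array([[c,s,0],[-s,c,0],[0,0,1]])
    ^^^^^
ValueError: too many values to unpack (expected 3)
```

```bash
python3 - <<'E'
from h import *
t=cv2.imread("pics/top4.png");s=cv2.imread("pics/scene4.png")
a=np.linspace(0,2*np.pi,24,endpoint=False)
cyl=lambda r,z0,z1:np.array([[r*np.cos(q),r*np.sin(q),z] for q in a for z in(z0,z1)])
B=[cyl(.0165,0,.064),cyl(.010,.064,.078)]
for n,im,w in(("top",t,(360,182,24,26)),("scene",s,(336,197,21,36))):
    r,f=fit([(n,im,w)],lambda p:[q+[p[0],p[1],0] for q in B],[.681,-.166]);print(n,np.round(r,4),f)
print("stain",ray("top",349,168,.088),"beaker",ray("top",384,158,.05))
b=lambda p:put(p[:3])+put((p[0]+p[3],p[1]+p[4],p[2]+p[5]),.05)
r,f=fit([("scene",s,(174,255,70,90))],b,[.5647,.3247,-.896,0,0,0]);print(np.round(r,4),f)
E
python3 go.py .679 -.167 .2 -.785 14 1| tail -1 | sed 's/\], /],\n/g' | awk -F'[][, ]+' '{print $2,$3,$4,$7}'
```

```text
top [ 0.6893 -0.1718] 0.13312856143591237
scene [ 0.7051 -0.1798] 0.3954095516437227
stain [ 0.74761375 -0.11002871  0.088     ] beaker [ 0.78369368 -0.20642868  0.05      ]
[ 0.5655  0.3242 -0.9036 -0.0032  0.0016  0.0136] 0.15473039129265587
-0.0325 -0.0153 0.0016 6.0
-0.0339 -0.0118 0.0016 6.0
-0.035 -0.0082 0.0016 6.0
-0.0356 -0.0045 0.0016 6.0
-0.0359 -0.0007 0.0016 6.0
-0.0358 0.003 0.0016 6.0
-0.0353 0.0068 0.0016 6.0
-0.0344 0.0104 0.0016 6.0
-0.0331 0.0139 0.0016 6.0
-0.0315 0.0173 0.0015 6.0
-0.0295 0.0205 0.0016 6.0
-0.0272 0.0235 0.0015 6.0
-0.0245 0.0262 0.0016 6.0
-0.0217 0.0286 0.0015 6.0
```

Run:
```python
from h import *
t=cv2.imread("pics/top4.png");s=cv2.imread("pics/scene4.png")
a=t[180:212,355:387];b=s[195:235,330:370];c=s[225:345,160:280];
r=lambda x,k:cv2.resize(x,(260,260),interpolation=0)
m=np.hstack([r(a,0),r(b,0),cv2.resize(c,(260,260),interpolation=2)]);cv2.imwrite("pics/m4.png",m)
```

```text
(no output)
```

View pics/m4.png

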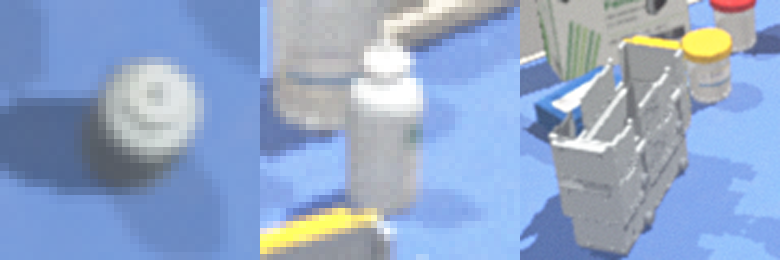

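>>> servo_tool(steps=[[[-0.033,-0.015,0.001,0,0,6,1],[-0.034,-0.012,0.001,0,0,6,1],[-0.035,-0.008,0.001,0,0,6,1],[-0.036,-0.004,0.001,0,0,6,1],[-0.036,-0.001,0.001,0,0,6,1],[-0.036,0.003,0.001,0,0,6,1],[-0.035,0.007,0.001,0,0,6,1],[-0.034,0.01,0.001,0,0,6,1],[-0.033,0.014,0.001,0,0,6,1],[-0.031,0.017,0.001,0,0,6,1]]])

```text
time: 11.52
position: [0.647, -0.0288, 0.2128]
ee_rot: [0.0, 0.828, 0.561, 0.0]
contact_force: [-0.1, 0.1, -1.1]
grip_width: 0.0856
finger_force: 0.0
```

The zoom shows the empty tote nested level in the lone one. The spare bottle's cap centre is at about (373.7,191.2) in top and (349,202) in scene.

```bash
python3 - <<'E'
from h import *
print(ray("top",373.7,191.2,.078),ray("scene",349,202,.078),ray("scene",348.5,225.5,0))
E
python3 go.py .688 -.170 .15 -.785 5 1
```

```text
[ 0.68849826 -0.17133623  0.078     ] [ 0.69054268 -0.17068957  0.078     ] [ 0.69259856 -0.17193134  0.        ]
now [ 0.647  -0.0288  0.2128] t 11.53 q [ 0.22  0.42 -0.36  1.67  0.17  1.08 -0.57] yawy -0.38 grip 0.0856
end [ 0.688 -0.17   0.15 ]
[[-0.0232, 0.0181, 0.0126, 0.0, -0.0, 4.6, 1.0], [-0.0216, 0.0199, 0.0125, 0.0, -0.0, 4.6, 1.0], [-0.02, 0.0215, 0.0126, 0.0, -0.0, 4.6, 1.0], [-0.0182, 0.0231, 0.0125, 0.0, -0.0, 4.6, 1.0], [-0.0163, 0.0245, 0.0126, 0.0, -0.0, 4.6, 1.0]]
```

>>> servo_tool(steps=[[[-0.023,0.018,0.008,0,0,4.6,1],[-0.022,0.0205,0.008,0,0,4.6,1],[-0.02,0.0225,0.01,0,0,4.6,1],[-0.0185,0.0235,0.01,0,0,4.6,1],[-0.0165,0.025,0.012,0,0,4.6,1],[0,0,0,0,0,0,1]]])

```text
time: 12.28
position: [0.6899, -0.1729, 0.1627]
ee_rot: [-0.0, 0.923, 0.385, -0.001]
contact_force: [-0.8, 0.3, 0.2]
grip_width: 0.085
finger_force: 0.0
```

```bash
python3 go.py .689 -.171 .036 -.785 5 1
```

```text
now [ 0.6899 -0.1729  0.1627] t 12.28 q [ 0.31  0.55 -0.23  1.56  0.14  1.04 -0.73] yawy -0.7811 grip 0.085
end [ 0.689 -0.171  0.036]
[[0.0002, -0.0004, 0.0253, -0.0, 0.0, 0.0, 1.0], [0.0002, -0.0004, 0.0254, -0.0, 0.0, 0.0, 1.0], [0.0002, -0.0003, 0.0253, -0.0, 0.0, 0.0, 1.0], [0.0002, -0.0004, 0.0254, -0.0, 0.0, 0.0, 1.0], [0.0002, -0.0003, 0.0253, -0.0, 0.0, 0.0, 1.0]]
```

>>> servo_tool(steps=[[[0,-0.001,0.025,0,0,0,1],[0,-0.001,0.025,0,0,0,1],[0,0,0.025,0,0,0,1],[0,0,0.026,0,0,0,1],[0,0,0.026,0,0,0,0.6],[0,0,0,0,0,0,0.3],[0,0,0,0,0,0,0],[0,0,0,0,0,0,-0.3],[0,0,0,0,0,0,-1],[0,0,0,0,0,0,-1]]], force=20)

```text
time: 13.52
position: [0.6896, -0.168, 0.0391]
ee_rot: [0.001, 0.922, 0.388, 0.001]
contact_force: [0.3, -0.4, 6.9]
grip_width: 0.0314
finger_force: 20.0
```

>>> servo_tool(steps=[[[0,0,-0.02,0,0,0,-1],[0,0,-0.03,0,0,0,-1],[0,0,-0.03,0,0,0,-1],[0,0,-0.04,0,0,0,-1],[0,0,-0.02,0,0,0,-1]]])

```text
time: 14.15
position: [0.6896, -0.1678, 0.1815]
ee_rot: [0.001, 0.922, 0.388, 0.001]
contact_force: [-0.6, -0.8, -0.9]
grip_width: 0.0308
finger_force: 20.0
```

```bash
python3 - <<'E'
from h import *
for n in("scene","top"):
    im=manip.read_camera(n)[:,:,::-1];cv2.imwrite(f"pics/{n}5.png",im)
t=cv2.imread("pics/top5.png");s=cv2.imread("pics/scene5.png")
for n,im,w in(("top",t,(402,240,85,52)),("scene",s,(400,185,85,70))):
    r,f=fit([(n,im,w)],lambda p:put(p),[.486,-.336,1.611]);print(n,np.round(r,4),f)
for l in("oil_low",):print(l,[(np.round(d["bbox"],1).tolist(),round(d["conf"],2)) for d in manip.boxes_of(l,"top")][:4])
a=t[225:305,385:505];b=s[175:265,390:500]
m=np.hstack([cv2.resize(a,(400,267),interpolation=2),cv2.resize(b,(326,267),interpolation=2)]);cv2.imwrite("pics/m5.png",m)
E
python3 go.py .486 -.376 .18 -1.53 9 -1
```

```text
top [ 0.4708 -0.3267  1.57  ] 0.3991570081583581
scene [ 0.4918 -0.3386  1.6119] 0.2334050991279794
oil_low []
now [ 0.6891 -0.1678  0.179 ] t 14.3 q [ 0.31  0.54 -0.23  1.56  0.14  1.07 -0.73] yawy -0.7746 grip 0.0312
end [ 0.486 -0.376  0.18 ]
[[-0.0323, 0.0, -0.0001, 0.0, -0.0, 4.8, -1.0], [-0.0322, 0.0028, -0.0001, 0.0, -0.0, 4.8, -1.0], [-0.0319, 0.0054, -0.0002, 0.0, -0.0, 4.8, -1.0], [-0.0313, 0.0081, -0.0001, 0.0, -0.0, 4.8, -1.0], [-0.0305, 0.0107, -0.0002, 0.0, -0.0, 4.8, -1.0], [-0.0295, 0.0132, -0.0001, 0.0, -0.0, 4.8, -1.0], [-0.0283, 0.0156, -0.0002, 0.0, -0.0, 4.8, -1.0], [-0.0269, 0.0179, -0.0001, 0.0, -0.0, 4.8, -1.0], [-0.0252, 0.0201, -0.0002, 0.0, -0.0, 4.8, -1.0]]
```

View pics/m5.png

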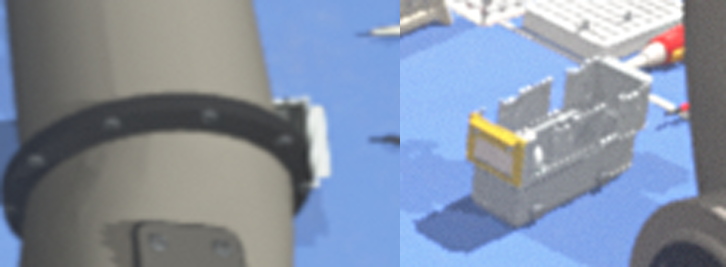

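The lower tote now stands alone with one bottle by its yellow end. Now I'll carry the spare over its grey end.

>>> servo_tool(steps=[[[-0.02,0,0,0,0,2.8,-1],[-0.032,0.001,0,0,0,4.8,-1],[-0.032,0.003,0,0,0,4.8,-1],[-0.032,0.005,0,0,0,4.8,-1],[-0.031,0.008,0,0,0,4.8,-1],[-0.03,0.011,0,0,0,4.8,-1],[-0.03,0.013,0,0,0,4.8,-1],[-0.028,0.016,0,0,0,4.8,-1],[-0.027,0.018,0,0,0,4.8,-1],[-0.012,0.01,0,0,0,2,-1]]])

```text
time: 15.55
position: [0.4737, -0.3714, 0.1779]
ee_rot: [0.0, 1.0, 0.019, -0.0]
contact_force: [-0.2, 0.6, -1.0]
grip_width: 0.0314
finger_force: 20.0
```

```bash
python3 go.py .4885 -.374 .12 -1.53 4 -1
```

```text
now [ 0.4737 -0.3714  0.1779] t 15.55 q [ 0.58  0.36 -0.02  1.83  0.01  0.96 -0.99] yawy -1.5338 grip 0.0314
end [ 0.4885 -0.374   0.12  ]
[[0.0037, 0.0008, 0.0145, 0.0, 0.0, -0.1, -1.0], [0.0037, 0.0008, 0.0145, 0.0, 0.0, -0.1, -1.0], [0.0036, 0.0008, 0.0145, 0.0, 0.0, -0.1, -1.0], [0.0037, 0.0007, 0.0144, 0.0, 0.0, -0.1, -1.0]]
```

>>> servo_tool(steps=[[[0.0075,0.0015,0,0,0,0,-1],[0.0075,0.0015,0.01,0,0,0,-1],[0,0,0.02,0,0,0,-1],[0,0,0.015,0,0,0,-1],[0,0,0,0,0,0,-1]]])

```text
time: 16.18
position: [0.4906, -0.3709, 0.1312]
ee_rot: [-0.001, 1.0, 0.022, -0.001]
contact_force: [0.9, -0.6, -0.6]
grip_width: 0.0311
finger_force: 20.0
```

```bash
python3 go.py .4885 -.374 .044 -1.53 5 -1
```

```text
now [ 0.4906 -0.3709  0.1312] t 16.18 q [ 0.56  0.44 -0.03  1.83  0.01  0.88 -1.  ] yawy -1.5274 grip 0.0311
end [ 0.4885 -0.374   0.044 ]
[[-0.0004, 0.0006, 0.0174, -0.0, 0.0, 0.0, -1.0], [-0.0004, 0.0006, 0.0175, -0.0, 0.0, 0.0, -1.0], [-0.0004, 0.0007, 0.0174, -0.0, 0.0, 0.0, -1.0], [-0.0004, 0.0006, 0.0175, -0.0, 0.0, 0.0, -1.0], [-0.0005, 0.0007, 0.0174, -0.0, 0.0, 0.0, -1.0]]
```

>>> servo_tool(steps=[[[-0.002,0.003,0,0,0,0,-1],[0,0,0.015,0,0,0,-1],[0,0,0.02,0,0,0,-1],[0,0,0.02,0,0,0,-1],[0,0,0.018,0,0,0,-1],[0,0,0.01,0,0,0,-1],[0,0,0,0,0,0,-1]]])

```text
time: 17.05
position: [0.4896, -0.3761, 0.0503]
ee_rot: [0.001, 1.0, 0.021, 0.001]
contact_force: [-2.7, 1.3, 10.2]
grip_width: 0.0313
finger_force: 24.1
```

Run:
```python
from h import *
o=manip.observe();print({k:np.round(o[k],3) for k in("position","contact_force","wrist_torque")})
s=manip.read_camera("scene")[:,:,::-1];cv2.imwrite("pics/scene6.png",s)
t=manip.read_camera("top")[:,:,::-1];cv2.imwrite("pics/top6.png",t)
a=t[225:305,385:505];b=s[130:265,395:500]
cv2.imwrite("pics/m6.png",np.hstack([cv2.resize(a,(330,220),interpolation=2),cv2.resize(b,None,fx=4,fy=4,interpolation=2)[:540][160:380] if 0 else cv2.resize(b,(171,220),interpolation=2)]) if 0 else cv2.resize(b,None,fx=4,fy=4,interpolation=2))
```

```text
{'position': array([ 0.49 , -0.376,  0.05 ]), 'contact_force': array([-2.681,  1.341, 10.184]), 'wrist_torque': array([-0.185,  0.375, -0.075])}
```

View pics/m6.png

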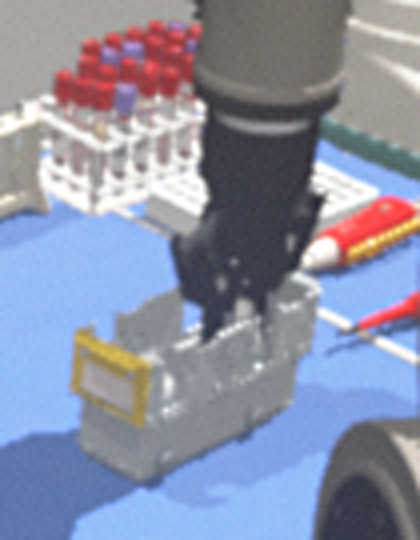

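>>> servo_tool(steps=[[[0,0,-0.012,0,0,0,-1],[-0.002,-0.004,0,0,0,0,-1],[0,0,0,0,0,0,-1]]])

```text
time: 17.52
position: [0.4866, -0.3706, 0.0619]
ee_rot: [-0.0, 1.0, 0.021, 0.0]
contact_force: [0.2, 0.7, 0.3]
grip_width: 0.0309
finger_force: 20.3
```

Run:
```python
from h import *
o=manip.observe();print({k:np.round(o[k],3) for k in("position","contact_force","wrist_torque")})
```

```text
{'position': array([ 0.487, -0.371,  0.062]), 'contact_force': array([0.24 , 0.692, 0.311]), 'wrist_torque': array([-0.008, -0.007,  0.024])}
```

>>> servo_tool(steps=[[[0,0,0.004,0,0,0,-1],[0,0,0.003,0,0,0,-1],[0,0,0.002,0,0,0,-1],[0,0,0,0,0,0,-1]]])

```text
time: 18.02
position: [0.4866, -0.371, 0.0525]
ee_rot: [-0.0, 1.0, 0.021, -0.0]
contact_force: [0.6, -0.4, -0.9]
grip_width: 0.0313
finger_force: 20.3
```

>>> servo_tool(steps=[[[0,0,0.002,0,0,0,-1],[0,0,0.002,0,0,0,-1],[0,0,0,0,0,0,-1]]])

```text
time: 18.4
position: [0.4869, -0.3711, 0.0489]
ee_rot: [0.0, 1.0, 0.021, 0.0]
contact_force: [-1.2, 0.6, 2.8]
grip_width: 0.0313
finger_force: 21.7
```

>>> servo_tool(steps=[[[0,0,0.002,0,0,0,-1],[0,0,0,0,0,0,-1]]])

```text
time: 18.65
position: [0.4875, -0.3722, 0.0482]
ee_rot: [0.001, 1.0, 0.021, 0.001]
contact_force: [-2.1, 0.6, 16.9]
grip_width: 0.0309
finger_force: 25.2
```

Run:
```python
from h import *
o=manip.observe();print({k:np.round(o[k],3) for k in("position","contact_force","wrist_torque")})
```

```text
{'position': array([ 0.488, -0.372,  0.048]), 'contact_force': array([-2.112,  0.584, 16.864]), 'wrist_torque': array([-0.763,  0.49 , -0.166])}
```

>>> servo_tool(steps=[[[0,0,-0.002,0,0,0,-1],[0,0,-0.0005,0,0,0,-0.25],[0,0,0,0,0,0,-0.2],[0,0,0,0,0,0,-0.1],[0,0,0,0,0,0,0],[0,0,0,0,0,0,0.1]]])

```text
time: 19.4
position: [0.4867, -0.3709, 0.0492]
ee_rot: [-0.0, 1.0, 0.021, -0.0]
contact_force: [-0.3, 1.2, 1.7]
grip_width: 0.0471
finger_force: 0.7
```

>>> servo_tool(steps=[[[0,0,-0.004,0,0,0,0.1],[0,0,-0.006,0,0,0,0.1],[0,0,-0.01,0,0,0,0.1]]])

```text
time: 19.77
position: [0.4866, -0.3711, 0.0698]
ee_rot: [-0.0, 1.0, 0.021, -0.0]
contact_force: [0.2, 0.4, 0.5]
grip_width: 0.047
finger_force: 0.0
```

>>> servo_tool(steps=[[[0,0,-0.03,0,0,0,0.1],[0,0,-0.05,0,0,0,0.3],[0,0,-0.05,0,0,0,1],[0,0,0,0,0,0,1]]])

```text
time: 20.27
position: [0.4884, -0.3723, 0.2042]
ee_rot: [0.002, 1.0, 0.021, 0.003]
contact_force: [0.2, -0.1, -0.7]
grip_width: 0.0854
finger_force: 0.0
```

```bash
python3 go.py .486 -.019 .2 1.42 18 1 | sed 's/\], /],\n/g' | awk -F'[][, ]+' '/now|end/{print;next}{print $2,$3,$4,$7}'
```

```text
now [ 0.4884 -0.3723  0.2042] t 20.27 q [ 0.57  0.35 -0.02  1.78  0.01  1.01 -0.99] yawy -1.5288 grip 0.0854
end [ 0.486 -0.019  0.2  ]
0.0007 -0.0196 0.0002 -9.4
0.0039 -0.0192 0.0002 -9.4
0.007 -0.0184 0.0002 -9.4
0.0099 -0.017 0.0001 -9.4
0.0125 -0.0151 0.0002 -9.4
0.0148 -0.0129 0.0001 -9.4
0.0167 -0.0103 0.0002 -9.4
0.0182 -0.0074 0.0001 -9.4
0.0191 -0.0043 0.0002 -9.4
0.0196 -0.0012 0.0001 -9.4
0.0195 0.0021 0.0002 -9.4
0.0189 0.0052 0.0001 -9.4
0.0178 0.0082 0.0002 -9.4
0.0162 0.011 0.0001 -9.4
0.0142 0.0136 0.0002 -9.4
0.0118 0.0157 0.0001 -9.4
0.0091 0.0174 0.0002 -9.4
0.0062 0.0187 0.0001 -9.4
```

>>> servo_tool(steps=[[[0.001,-0.0195,0,0,0,-9.4,1],[0.004,-0.019,0,0,0,-9.4,1],[0.007,-0.0185,0,0,0,-9.4,1],[0.01,-0.017,0,0,0,-9.4,1],[0.0125,-0.015,0,0,0,-9.4,1],[0.015,-0.013,0,0,0,-9.4,1],[0.0165,-0.0105,0,0,0,-9.4,1],[0.018,-0.0075,0,0,0,-9.4,1],[0.019,-0.0045,0,0,0,-9.4,1],[0.0195,-0.001,0,0,0,-9.4,1]]])

```text
time: 21.52
position: [0.4851, -0.1745, 0.1992]
ee_rot: [-0.0, 0.664, 0.747, -0.0]
contact_force: [0.7, -0.2, 0.4]
grip_width: 0.0856
finger_force: 0.0
```

>>> servo_tool(steps=[[[0.0195,0.002,0,0,0,-9.4,1],[0.019,0.005,0,0,0,-9.4,1],[0.018,0.008,0,0,0,-9.4,1],[0.016,0.011,0,0,0,-9.4,1],[0.014,0.0135,0,0,0,-9.4,1],[0.012,0.0155,0,0,0,-9.4,1],[0.009,0.0175,0,0,0,-9.4,1],[0.006,0.0185,0,0,0,-9.4,1],[0,0,0,0,0,0,1]]])

```text
time: 22.65
position: [0.4837, -0.0175, 0.1993]
ee_rot: [-0.0, 0.072, 0.997, 0.0]
contact_force: [0.1, -0.3, -0.1]
grip_width: 0.0855
finger_force: 0.0
```

```bash
python3 go.py .4875 -.019 .062 1.42 8 1
python3 - <<'E'
from h import *
for n in("scene","top"):
    im=manip.read_camera(n)[:,:,::-1];cv2.imwrite(f"pics/{n}7.png",im)
t=cv2.imread("pics/top7.png");s=cv2.imread("pics/scene7.png")
for n,im,w in(("top",t,(402,240,85,52)),("scene",s,(400,185,85,70))):
    r,f=fit([(n,im,w)],lambda p:put(p),[.486,-.336,1.611]);print(n,np.round(r,4),f)
a=t[225:305,250:500];b=s[175:265,390:500]
m=np.vstack([cv2.resize(a,(780,250),interpolation=2),np.hstack([cv2.resize(b,(390,320),interpolation=2),cv2.resize(s[200:310,305:440],(390,320),interpolation=2)])]);cv2.imwrite("pics/m7.png",m)
E
```

```text
now [ 0.4837 -0.0175  0.1993] t 22.65 q [ 0.52  0.21 -0.68  2.02  0.16  0.96  1.18] yawy 1.4271 grip 0.0855
end [ 0.4875 -0.019   0.062 ]
[[-0.0005, -0.0001, 0.0172, 0.0, -0.0, 0.1, 1.0], [-0.0005, -0.0001, 0.0172, 0.0, -0.0, 0.1, 1.0], [-0.0005, -0.0001, 0.0171, 0.0, -0.0, 0.1, 1.0], [-0.0005, -0.0001, 0.0172, 0.0, -0.0, 0.1, 1.0], [-0.0005, -0.0001, 0.0171, 0.0, -0.0, 0.1, 1.0], [-0.0005, -0.0001, 0.0172, 0.0, -0.0, 0.1, 1.0], [-0.0005, -0.0002, 0.0171, 0.0, -0.0, 0.1, 1.0], [-0.0005, -0.0001, 0.0172, 0.0, -0.0, 0.1, 1.0]]
top [ 0.4851 -0.3379  1.6119] 0.08589459146525777
scene [ 0.4918 -0.3433  1.6178] 0.23318631552746283
```

View pics/m7.png

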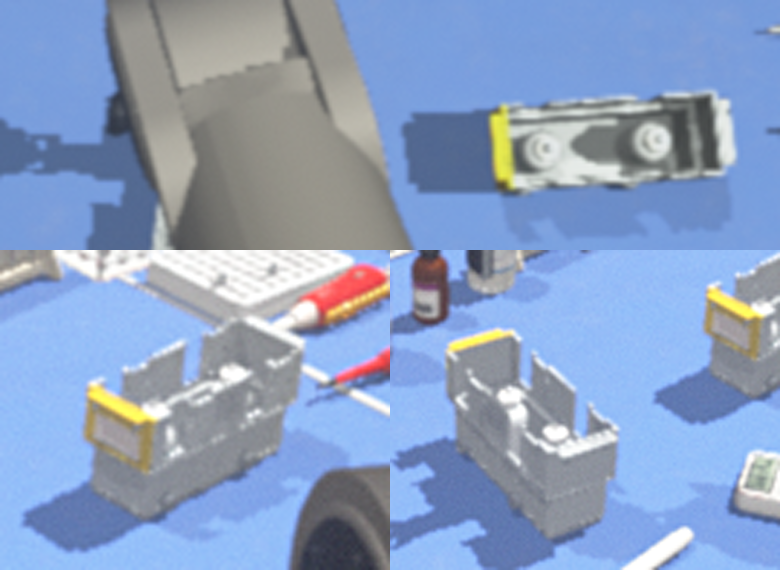

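Both bottles stand upright in the lower tote: the caps sit at crop (543,148) and (652,140). The full tote's pair is also upright. The lower tote shifted about 4 mm, which is within tolerance. Next I grip the full tote.

>>> servo_tool(steps=[[[-0.002,-0.001,0.015,0,0,0.3,1],[0,0,0.02,0,0,0,1],[0,0,0.025,0,0,0,1],[0,0,0.025,0,0,0,1],[0,0,0.025,0,0,0,1],[0,0,0.017,0,0,0,1],[0,0,0.01,0,0,0,0.7],[0,0,0,0,0,0,0.55],[0,0,0,0,0,0,0.4],[0,0,0,0,0,0,-1]]], force=50)

```text
time: 24.0
position: [0.486, -0.0201, 0.0628]
ee_rot: [0.0, 0.076, 0.997, -0.0]
contact_force: [-0.5, 0.2, -3.3]
grip_width: 0.0651
finger_force: 56.1
```

>>> servo_tool(steps=[[[0,0,0,0,0,0,-1],[0,0,0,0,0,0,-1]]])

```text
time: 24.25
position: [0.4858, -0.02, 0.0625]
ee_rot: [0.0, 0.076, 0.997, -0.0]
contact_force: [-0.2, 0.2, -3.0]
grip_width: 0.0655
finger_force: 56.1
```

>>> servo_tool(steps=[[[0,0,-0.005,0,0,0,-1],[0,0,-0.01,0,0,0,-1],[0,0,-0.018,0,0,0,-1],[0,0,-0.025,0,0,0,-1],[0,0,-0.025,0,0,0,-1],[0,0,-0.025,0,0,0,-1],[0,0,-0.018,0,0,0,-1],[0,0,-0.01,0,0,0,-1],[0,0,-0.004,0,0,0,-1],[0,0,0,0,0,0,-1]]])

```text
time: 25.5
position: [0.4856, -0.0199, 0.202]
ee_rot: [-0.0, 0.076, 0.997, 0.0]
contact_force: [-0.9, -0.1, -3.3]
grip_width: 0.0653
finger_force: 56.5
```

```bash
python3 go.py .486 -.338 .203 .041 18 -1 | sed 's/\], /],\n/g' | awk -F'[][, ]+' '/now|end/{print;next}{print $2,$3,$4,$7}'
```

```text
now [ 0.4856 -0.0199  0.202 ] t 25.5 q [ 0.53  0.21 -0.69  2.02  0.16  0.97  1.18] yawy 1.4193 grip 0.0653
end [ 0.486 -0.338  0.203]
-0.0027 -0.0175 -0.0001 4.4
-0.004 -0.0172 -0.0001 4.4
-0.0053 -0.0168 -0.0001 4.4
-0.0066 -0.0164 -0.0 4.4
-0.0078 -0.0158 -0.0001 4.4
-0.009 -0.0152 -0.0 4.4
-0.0102 -0.0144 -0.0001 4.4
-0.0113 -0.0136 -0.0 4.4
-0.0123 -0.0127 -0.0001 4.4
-0.0132 -0.0118 -0.0 4.4
-0.0141 -0.0107 -0.0001 4.4
-0.0149 -0.0096 -0.0 4.4
-0.0155 -0.0084 -0.0001 4.4
-0.0161 -0.0072 -0.0 4.4
-0.0167 -0.0059 -0.0001 4.4
-0.0171 -0.0047 -0.0 4.4
-0.0173 -0.0033 -0.0001 4.4
-0.0176 -0.002 -0.0 4.4
```

>>> servo_tool(steps=[[[-0.001,-0.0085,0,0,0,2.2,-1],[-0.003,-0.0175,0,0,0,4.4,-1],[-0.0045,-0.017,0,0,0,4.4,-1],[-0.006,-0.0165,0,0,0,4.4,-1],[-0.007,-0.016,0,0,0,4.4,-1],[-0.0085,-0.0155,0,0,0,4.4,-1],[-0.0095,-0.015,0,0,0,4.4,-1],[-0.0105,-0.014,0,0,0,4.4,-1],[-0.012,-0.0135,0,0,0,4.4,-1],[-0.013,-0.0125,0,0,0,4.4,-1]]])

```text
time: 26.75
position: [0.4844, -0.1894, 0.2023]
ee_rot: [-0.0, 0.429, 0.903, -0.0]
contact_force: [-0.4, 0.4, -3.7]
grip_width: 0.0653
finger_force: 56.5
```

>>> servo_tool(steps=[[[-0.0135,-0.0115,0,0,0,4.4,-1],[-0.0145,-0.0105,0,0,0,4.4,-1],[-0.015,-0.009,0,0,0,4.4,-1],[-0.016,-0.008,0,0,0,4.4,-1],[-0.0165,-0.0065,0,0,0,4.4,-1],[-0.017,-0.0055,0,0,0,4.4,-1],[-0.017,-0.004,0,0,0,4.4,-1],[-0.0175,-0.0025,0,0,0,4.4,-1],[-0.009,-0.001,0,0,0,2.2,-1],[0,0,0,0,0,0,-1]]])

```text
time: 28.0
position: [0.4835, -0.3393, 0.2021]
ee_rot: [-0.0, 0.694, 0.72, -0.0]
contact_force: [0.6, 1.1, -4.0]
grip_width: 0.0654
finger_force: 56.5
```

```bash
cat > chk.py <<'E'
import sys
from held import *
k=sys.argv[1];bt,bs=(.4851,-.3379,1.6119),(.4918,-.3433,1.6178)
for n in("scene","top"):cv2.imwrite(f"pics/{n}{k}.png",manip.read_camera(n)[:,:,::-1])
o=manip.observe();q=o["ee_rot"];yy=R.from_quat([q[1],q[2],q[3],q[0]]).as_matrix()[:2,1];P0=np.array(o["position"][:2]);zu=o["position"][2]-.0625
yaw=np.arctan2(yy[1],yy[0])-np.pi/2;print(np.round(P0,4),round(zu,4),round(yaw,4),"contact",np.round(o["contact_force"],1))
u=np.array([np.cos(yaw),np.sin(yaw)]);v=np.array([-u[1],u[0]])
t=cv2.imread(f"pics/top{k}.png");s=cv2.imread(f"pics/scene{k}.png")
# scene: keep columns/rows of visible lower part of held tote and base; top: left end only
top=int(min(proj("scene",np.array([[*(P0+a*u),zu+.055] for a in(-.085,.085)]))[:,1]))
L=int(proj("top",np.array([[*(P0-.045*u),zu+.094]]))[0,0]);print("rows from",top,"cols to",L)
for n,im,win,keep,bp in(("top",t,(395,236,110,60),[(395,236),(L,236),(L,295),(395,295)],bt),("scene",s,(395,150,100,105),[(395,top+25),(440,top+10),(488,top+8),(488,254),(395,254)],bs)):
    r,f=heldfit(n,im,win,keep,put(bp),[*P0,yaw],zu,yaw)
    d=r-P0;e=np.array(bp[:2])-r
    print(n,np.round(r,4),round(f,3),"held-TCP",np.round([d@u*1e3,d@v*1e3],1),"need mv along/across",np.round([e@u*1e3,e@v*1e3],1))
E
python3 chk.py 8
```

```text
[ 0.4839 -0.338 ] 0.1397 -1.5327 contact [ 0.2  0.7 -4. ]
rows from 165 cols to 442
top [ 0.4827 -0.3416] 0.095 held-TCP [ 3.6 -1.3] need mv along/across [-3.7  2.5]
scene [ 0.4462 -0.3311] 0.158 held-TCP [ -8.3 -37.4] need mv along/across [13.9 45.1]
```

>>> servo_tool(steps=[[[-0.0015,0.0018,0.008,0,0,0,-1],[0,0,0.012,0,0,0,-1],[0,0,0.012,0,0,0,-1],[0,0,0.008,0,0,0,-1],[0,0,0.003,0,0,0,-1],[0,0,0,0,0,0,-1],[0,0,0,0,0,0,-1]]])

```text
time: 28.98
position: [0.4859, -0.3401, 0.1597]
ee_rot: [0.0, 0.694, 0.72, 0.0]
contact_force: [-0.1, 1.3, -3.8]
grip_width: 0.0653
finger_force: 56.5
```

```bash
cat > chk2.py <<'E'
import sys
from h import *
k=sys.argv[1]
for n in("scene","top"):cv2.imwrite(f"pics/{n}{k}.png",manip.read_camera(n)[:,:,::-1])
o=manip.observe();q=o["ee_rot"];yy=R.from_quat([q[1],q[2],q[3],q[0]]).as_matrix()[:2,1];P0=np.array(o["position"][:2]);zu=o["position"][2]-.0625
yaw=np.arctan2(yy[1],yy[0])-np.pi/2;print(np.round(P0,4),round(zu,4),round(yaw,4),"contact",np.round(o["contact_force"],1))
u=np.array([np.cos(yaw),np.sin(yaw)])
def scan(im,base,C,z,yw,label):
    uu=np.array([np.cos(yw),np.sin(yw)]);res=[]
    A=cv2.GaussianBlur(alpha(im,(395,150,100,105)),(0,0),.6)
    e=proj("scene",np.array([[*(C-.079*uu),z+h] for h in(0,.045)]))  # grey end of held lower body
    c0,c1=int(e[:,0].min())-14,int(e[:,0].max())+8;r0,r1=int(e[:,1].min())+3,int(e[:,1].max())+2
    for d in np.arange(-.010,.0101,.001):
        m=cv2.GaussianBlur(sil("scene",put(base)+put((*(C+d*uu),yw),z),(395,150,100,105)),(0,0),.6)
        res.append(np.abs(m-A)[r0-150:r1-150,c0-395:c1-395].mean())
    i=int(np.argmin(res));p=np.polyfit([-1,0,1],res[i-1:i+2],2) if 0<i<20 else [1,0,0]
    print(label,(c0,c1,r0,r1),"best along mm",round(-10+i-p[1]/2/p[0],2),np.round(res[max(0,i-3):i+4],3))
# reference: start picture, stacked tote on base (scene-frame fits)
b0=np.array([.4922,-.3393,1.6017]);b1=np.array([.4918,-.3433,1.6178])
scan(cv2.imread("pics/scene0.png"),b0,b0[:2],.086,b0[2]-np.pi,"ref")
off=b1[:2]-np.array([.4851,-.3379])
scan(cv2.imread(f"pics/scene{k}.png"),b1,P0+off,zu,yaw,"now (centre=TCP)")
E
python3 chk2.py 9
```

```text
[ 0.4859 -0.3401] 0.0972 -1.5338 contact [ 0.1 -0.2 -3.5]
ref (409, 433, 206, 220) best along mm 2.05 [0.134 0.131 0.13  0.128 0.129 0.131 0.133]
now (centre=TCP) (411, 435, 202, 216) best along mm 2.01 [0.173 0.167 0.164 0.161 0.164 0.168 0.173]
```

>>> servo_tool(steps=[[[0.001,0,0.003,0,0,0,-1],[0,0,0.002,0,0,0,-1],[0,0,0.0015,0,0,0,-1],[0,0,0,0,0,0,-1]]])

```text
time: 29.58
position: [0.4856, -0.339, 0.1526]
ee_rot: [-0.0, 0.694, 0.72, 0.0]
contact_force: [0.9, -0.5, -4.7]
grip_width: 0.0651
finger_force: 56.5
```

>>> servo_tool(steps=[[[0,0,0.0015,0,0,0,-1],[0,0,0.001,0,0,0,-1],[0,0,0,0,0,0,-1]]])

```text
time: 29.95
position: [0.4856, -0.339, 0.1502]
ee_rot: [-0.0, 0.694, 0.72, 0.0]
contact_force: [0.3, 0.6, -3.6]
grip_width: 0.0651
finger_force: 56.5
```

Below the rim level with no contact, so the studs are entering the saddles.

>>> servo_tool(steps=[[[0,0,0.001,0,0,0,-1],[0,0,0.001,0,0,0,-1],[0,0,0,0,0,0,-1]]])

```text
time: 30.32
position: [0.4857, -0.339, 0.1483]
ee_rot: [-0.0, 0.694, 0.72, 0.0]
contact_force: [-0.3, 0.4, -3.9]
grip_width: 0.0654
finger_force: 56.7
```

>>> servo_tool(steps=[[[0,0,0.001,0,0,0,-1],[0,0,0,0,0,0,-1]]])

```text
time: 30.58
position: [0.4859, -0.3392, 0.1479]
ee_rot: [0.0, 0.694, 0.72, 0.0]
contact_force: [-3.2, 1.6, 6.2]
grip_width: 0.0651
finger_force: 57.9
```

>>> servo_tool(steps=[[[0,0,-0.001,0,0,0,-1],[0,0,0,0,0,0,0.65],[0,0,0,0,0,0,1],[0,0,0,0,0,0,1],[0,0,-0.01,0,0,0,1],[0,0,-0.03,0,0,0,1],[0,0,-0.05,0,0,0,1],[0,0,-0.05,0,0,0,1]]])

```text
time: 31.58
position: [0.4856, -0.3389, 0.2905]
ee_rot: [0.0, 0.694, 0.72, 0.0]
contact_force: [0.5, -0.4, 0.2]
grip_width: 0.0853
finger_force: 0.0
```

>>> servo_tool(steps=[[[0.03,0,0,0,0,0,1],[0.05,0,0,0,0,0,1],[0.05,0,0,0,0,0,1],[0.05,0,0,0,0,0,1],[0.03,0,0,0,0,0,1],[0,0,0,0,0,0,1]]])

```text
time: 32.33
position: [0.4781, -0.127, 0.2894]
ee_rot: [0.001, 0.693, 0.721, 0.0]
contact_force: [-0.1, 0.4, 0.8]
grip_width: 0.0855
finger_force: 0.0
```

Run:
```python
from h import *
print(np.round(manip.observe()["position"],3),manip.observe()["time"])
for n in("scene","top"):cv2.imwrite(f"pics/{n}10.png",manip.read_camera(n)[:,:,::-1])
t=cv2.imread("pics/top10.png");s=cv2.imread("pics/scene10.png")
b=lambda z,h:(lambda p:put(p[:3])+put((p[0]+p[3],p[1]+p[4],p[2]+p[5]+h),z))
for n,im,w,p0,z,h in(("top",t,(402,240,96,52),(.4851,-.3379,1.612),.086,np.pi),("top",t,(134,208,84,78),(.5606,.3255,-.893),.05,0),("scene",s,(400,175,85,80),(.4918,-.3433,1.6178),.086,np.pi)):
    for zz in (z,z+.006):
        r,f=fit([(n,im,w)],b(zz,h),[*p0,0,0,0]);print(n,zz,np.round(r,4),round(f,4))
for l in("oil_a","stack_top_mid","bottle_tote_mid"):print(l,[(np.round(d["bbox"],1).tolist(),round(d["conf"],2)) for d in manip.boxes_of(l,"top")][:4])
```

```text
[ 0.478 -0.127  0.289] 32.325
top 0.086 [ 0.4679 -0.2591  1.2518  0.0408 -0.0571 -0.0134] 0.1237
top 0.092 [ 0.4664 -0.2588  1.3046  0.0419 -0.0553 -0.0679] 0.1207
top 0.05 [ 5.622e-01  3.254e-01 -8.991e-01 -3.200e-03  7.000e-04  4.700e-03] 0.1292
top 0.056 [ 0.5622  0.3253 -0.8979 -0.0041 -0.001   0.007 ] 0.1293
scene 0.086 [ 0.4916 -0.3428  1.6182  0.0077 -0.014  -0.3899] 0.1558
scene 0.092 [ 0.4918 -0.3429  1.6145  0.0028 -0.0091 -0.3336] 0.1554
oil_a [([454.8, 254.5, 471.7, 271.6], 0.69)]
stack_top_mid [([133.1, 212.4, 207.1, 277.3], 0.97), ([343.3, 164.7, 355.7, 182.2], 0.46)]
bottle_tote_mid [([455.5, 246.9, 499.2, 284.6], 0.87), ([226.4, 310.3, 264.1, 350.8], 0.35), ([159.9, 226.9, 211.7, 280.8], 0.32)]
```

>>> servo_tool(steps=[[[0.04,0,0,0,0,0,1],[0.05,0,0,0,0,0,1],[0.05,0,0,0,0,0,1],[0.04,0,0,0,0,0,1],[0.02,0,0,0,0,0,1],[0,0,0,0,0,0,1]]])

```text
time: 33.33
position: [0.4706, 0.0714, 0.2883]
ee_rot: [-0.0, 0.693, 0.721, 0.0]
contact_force: [0.9, -0.8, -0.3]
grip_width: 0.0853
finger_force: 0.0
```

Run:
```python
from h import *
for n in("scene","top"):cv2.imwrite(f"pics/{n}11.png",manip.read_camera(n)[:,:,::-1])
t=cv2.imread("pics/top11.png");s=cv2.imread("pics/scene11.png");s0=cv2.imread("pics/scene0.png");t0=cv2.imread("pics/top0.png")
b=lambda z,h:(lambda p:put(p[:3])+put((p[0]+p[3],p[1]+p[4],p[2]+p[5]+h),z))
for n,im,w,p0,z in(("top",t,(402,240,96,52),(.4851,-.3379,1.612),.086),("top",t0,(402,240,96,52),(.4861,-.3339,1.61),.086)):
    r,f=fit([(n,im,w)],b(z,np.pi),[*p0,0,0,0]);print(n,np.round(r,4),round(f,4))
# rigid image shift between the start stack and now (scene), sub-pixel
g=lambda i:cv2.cvtColor(i[165:255,400:485],cv2.COLOR_BGR2GRAY).astype(np.float32)
print(cv2.phaseCorrelate(g(s0),g(s),cv2.createHanningWindow((85,90),cv2.CV_32F)))
print("predicted px shift for base -4mm y",proj("scene",[[.487,-.340,.09]])-proj("scene",[[.487,-.336,.09]]))
for l in("oil_a","bottle_tote_mid"):
  for c in("top","scene"):
    print(l,c,[(np.round(d["bbox"],1).tolist(),round(d["conf"],2)) for d in manip.boxes_of(l,c)][:4])
```

```text
top [ 4.8570e-01 -3.3860e-01  1.6145e+00  1.0000e-04 -1.8000e-03 -4.0000e-04] 0.0775
top [ 4.8610e-01 -3.3390e-01  1.6089e+00 -1.0000e-04 -1.2000e-03  1.1500e-02] 0.0752
((0.9696952580803071, -0.4356096719611955), 0.794839882556303)
predicted px shift for base -4mm y [[ 1.04366402 -0.44452326]]
oil_a top [([424.4, 267.7, 444.6, 278.9], 0.59), ([453.3, 258.5, 472.6, 272.6], 0.47)]
oil_a scene [([449.3, 178.7, 457.6, 199.0], 0.49)]
bottle_tote_mid top [([415.5, 247.1, 498.5, 286.5], 0.77), ([133.6, 211.2, 205.7, 278.8], 0.5)]
bottle_tote_mid scene [([416.7, 163.0, 475.4, 222.3], 0.57)]
```

Run:
```python
from h import *
s=cv2.imread("pics/scene5.png");t=cv2.imread("pics/top11.png")
for w in((174,250,66,92),(174,268,70,76)):
  for z in(.044,.047,.05,.053,.056,.06):
    r,f=fit([("scene",s,w)],lambda p:put((p[0],p[1],-.896))+put((p[0],p[1],-.896),z),[.5647,.3247]);print(w,z,np.round(r,4),round(f,4))
```

```text
(174, 250, 66, 92) 0.044 [0.5668 0.3239] 0.157
(174, 250, 66, 92) 0.047 [0.5663 0.3241] 0.1525
(174, 250, 66, 92) 0.05 [0.5649 0.3245] 0.1523
(174, 250, 66, 92) 0.053 [0.565  0.3242] 0.1535
(174, 250, 66, 92) 0.056 [0.565  0.3243] 0.155
(174, 250, 66, 92) 0.06 [0.565  0.3242] 0.1572
(174, 268, 70, 76) 0.044 [0.5663 0.3242] 0.1229
(174, 268, 70, 76) 0.047 [0.5659 0.3244] 0.1198
(174, 268, 70, 76) 0.05 [0.5647 0.3246] 0.1197
(174, 268, 70, 76) 0.053 [0.5647 0.3246] 0.1212
(174, 268, 70, 76) 0.056 [0.5647 0.3247] 0.1226
(174, 268, 70, 76) 0.06 [0.5651 0.3244] 0.1243
```

The nested tote fits best at about 50 mm and the stack matches its original seated pose, so I'm handing in.

```bash
python3 -c "
from plant import manip
print(manip.sign_off())"
```

```text
the job is handed in; nothing more can be done
None
```

The job is handed in and, by my measurements, done at about 33 s of the 72 s: the empty tote is nested, the spare bottle stands in the lower tote, and the full tote is stacked on top; the lower tote shifted about 4 mm, and no verdict came back.

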